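Read a tube label through the hand lens

ROBOT

A 6-joint arm with a two-finger parallel gripper is mounted at the origin on the work surface. World frame = base frame: x ahead of the robot, y to its left, z up, the work surface at z = 0. Lengths are in m, angles in rad, forces in N, time in s.
With the tool pointing down it reaches from about 0.275 to 0.75 m from the base axis. Payload 10.2 kg.
Tool frame: the origin (TCP) lies midway between the tips of the shut fingers; the grasp point (between the pads) lies 19 mm behind it; z points along the fingers, y is the line along which they close (so a half turn about z gives the same grasp; the last joint's range is limited). The gripper opens to 88 mm and grips with 3 to 60 N. Pads are 18 mm wide; open, the fingers measure 123 mm over their backs; the gripper's body (75 mm by 187 mm) begins 45 mm behind the grasp point.
Start: joints at [-1.432, 0.313, 1.498, -0, 1.331, -0.223], TCP at [0.186, -0.491, 0.239] pointing down, gripper open.
Joint ranges: [-2.94, 2.94], [-0.97, 2.17], [0.19, 2.56], [-1.23, 4.37], [0.02, 3.11], [-2.88, 2.88]. Speed limits (rad/s): [2.39, 2.39, 3.01, 3.14, 3.14, 3.14].

INTERFACE

Orientations are given as a 3x3 rotation matrix whose columns are the frame's x, y, z axes.
In Python, from rig import readout, grab_frame, ctrl gives the robot as it stands.
- The arm moves only by the tool jog_arm, never from a script. Its argument "increments" is a list of rows, each an object with "travel": the shift along the tool's x, y, z in m, a list of three; "yaw": the turn about the tool's z in rad; "grip": the opening, from 0 (shut) to 1 (fully open). In form: [{"travel": [dx, dy, dz], "yaw": yaw, "grip": grip}, ...]. A call has 1 to 5 rows; each row shifts and turns the commanded pose from where the row before left it, along the tool's axes as they then stand; what a row does not reach is not made up. A row lasts 1/12 s, in which the tool goes at most 41.7 mm and 7.16 degrees, less where a joint would pass 70% of its speed; a pose out of reach is approached as far as the arm can. A call with a gripper value outside its range is refused whole. The fingers move at their own pace and stop on an object; "newtons" is the grip in N (left out, the last holds). Time passes only in rows, so rows that do not move let the fingers close. It gives the time, the measured TCP pose, the force, the opening and the grip force at its end, in the units of the state.
- readout.state(): the state, without advancing time (a new reading comes with each control period).
- grab_frame(name): name is "side" or "top" or "wrist"; returns a dict with "color" (384x512x3 uint8, red, green, blue), "fx", "fy", "cx", "cy" (pixels), "camera_from_world" (4x4, takes a point from world to camera coordinates). Camera axes: x right, y down, z forward; pixel columns grow to the right and rows downward; lengths in m; the calibration is good to about 2 mm. A picture is of the moment at which its call begins. There is no depth.
- ctrl.sign_off(): hands the job in; it is judged then, once.
The state is a dict: "clock": time; "q": joint angles; "joint_vel": joint speeds; "tau": joint torques, N m; "tcp_pos": TCP position; "eef_rot": TCP orientation; "wrist_force": force on the tool from outside, world axes, zero at the start; "torque": the same for the moment, N m; "width": opening from 0.0 (shut) to 1.0 (fully open); "grip_force": force on a finger pad.
Only numpy, scipy, OpenCV 4.12 (cv2) and the standard library are available. Lean on these libraries where they do the work, as an engineer would, in place of code of your own. Each camera call takes 0.05 s, during which the arm holds its last target. There are 200 camera calls.

TASK

The scanner cannot read the label of the long sample tube: lift that tube out of the compartment tray and lay it in the two V rests of the reading stand, label midway between them. Then pick up the hand lens by its handle and finish while holding it still and level over the middle of the label, the lens at the height of the pointer on the stand's post and touching nothing but the gripper. Do not knock the lens against the stand or the tube, and leave the pointer, the two short tubes and the other things on the bench as they are.

Things in the scene. Friction and masses are not known exactly. Their poses are not given: they have to be found in the camera images.
- long_tube: The tube to read: clear sample tube 13 mm in diameter, 106 mm over all, 16 g, lying level in one of the tray's compartments. Origin on its axis at the middle of the white bar-code label (52 mm long, right round). x along the axis to the ribbed purple closure (16 mm diameter, x = +40 to +62 mm); round bottom at x = -44 mm.
- short_tube_a: Bystander: same kind of tube with the same closure but only 81 mm over all (bottom at x = -31 mm, closure x = +28 to +50 mm). Lies in another compartment of the tray.
- short_tube_b: Bystander: same as short_tube_a, in the remaining compartment.
- tray: Fixed grey tray, 144 (x) x 268 (y) x 26 mm high, walls 4 mm, origin under its centre. Two dividers make three compartments 84 mm wide, centred at y = -88, 0, +88 mm. In each a tube lies along x, axis at z = 24 mm, label middle at x = 0, in two 4 mm thick V rests at x = -22 and +22 mm (arms 12 mm to each side, 1 mm above the axis). Floor at z = 4 mm.
- stand: Fixed reading stand, origin on the bench under the middle of the tube rests. Dark base 18 mm high, x = -60 to +125 mm, y = -65 to +65 mm. Two 5 mm thick aluminium V rests at y = -26 and +26 mm hold a tube lying along y (45 degree faces, arms 12 mm to each side, 1 mm above the tube axis). 12 mm steel post with a scale at x = +98 mm, y = 0, up to z = 195 mm.
- cradle (a point): Point of the stand midway between its two V rests, on the axis of a seated tube, 46 mm above the bench. Axes as the stand: y along the seated tube (closure either way), x towards the post.
- pointer_tip (a point): Tip of the thin level pointer on the black collar (26 mm diameter, 18 mm high) clamped on the stand's post. It points at the rests, level with the collar's middle, and lies 66 mm from the cradle point along the stand's x. Its height (128 to 173 mm above the bench, different each time) is the height for the middle plane of the lens. z is up.
- lens: Hand lens, 130 g, lying flat on the bench. Origin under the centre of the round glass, on the underside; z square to the glass. Black rim 85 mm diameter, 14 mm thick. Straight flat-sided black handle along -x, 18 mm wide (y), 16 mm high, from x = -57 to -157 mm. Centre of mass near x = -31 mm.
- lens_centre (a point): Centre of the lens glass, on the middle plane of lens and handle (8 mm above the lens's underside). Axes as the lens.
- mouse: Bystander: black computer mouse, 60 x 105 x 30 mm, origin under its centre.
- jar: Bystander: small specimen jar with white lid, 52 mm diameter, 62 mm high, origin under its centre.
- marker: Bystander: marker pen, 135 mm long, 14 mm thick, along its x.
- dish: Bystander: closed culture dish, 90 mm diameter, 16 mm high, origin under its centre.
- scanner: Bystander: hand bar-code scanner lying on the bench, 150 mm long along its x, 62 mm wide, 35 mm high.
Not all that is in view belongs to the job. Leave any blue look-alike of the lens alone.

How it is judged:
By the outcome, as a careful person would: the job done as asked, in the order asked, and still so for the second after the job is handed in, while the arm keeps its last pose, push and grip.
It also fails if it takes over 72 s, if anything falls off the work surface, if the arm or the gripper's body presses on something with over 40 N, if the wrist force passes 120 N, or if a joint passes its speed limit or range.

## Working session

There is one attempt and no reset: what is moved stays moved. The work goes in short steps, Python scripts to look and compute and a tool call to move; the robot and the scene stay as the last step left them, time stands still between calls to the robot, and variables do not carry over. Pictures are saved under pics/ and viewed, at most 10 in all, crops included, and the job is handed in when it is done.

Besides the shell and the picture viewer there is one more tool, called after "Call:" as name(argument=value, ...), one argument or row to a line, values as JSON. jog_arm: Moves the arm, as the interface text tells. Its arguments: {"type":"object","properties":{"increments":{"type":"array","items":{"type":"object","properties":{"travel":{"type":"array","items":{"type":"number"}},"yaw":{"type":"number"},"grip":{"type":"number"}}}},"newtons":{"type":"number"}},"required":["increments"]}

```bash
mkdir -p pics; ls
python3 - <<'E'
from rig import readout, grab_frame
import cv2,numpy as np
s=readout.state();print(s)
for n in ("top","side"):
    f=grab_frame(n);cv2.imwrite(f"pics/{n}0.png",f["color"][:,:,::-1]);print(n,f["fx"],f["cx"],f["cy"],np.round(f["camera_from_world"],4).tolist())
E
```

```text
pics
{'clock': 0.0, 'q': array([-1.43239829e+00,  3.13436284e-01,  1.49838377e+00, -1.13075186e-05,
        1.33097723e+00, -2.23447588e-01]), 'joint_vel': array([-4.91166353e-04,  6.17901134e-05, -3.42520759e-05, -1.65393091e-03,
        4.74547518e-04, -1.25199574e-03]), 'tau': array([ 1.34192644e-03, -4.02209830e+01, -2.52266586e+01,  6.95569161e-02,
        3.52846866e-02, -8.37801917e-05]), 'tcp_pos': array([ 0.18578153, -0.49079089,  0.23818815]), 'eef_rot': array([[ 9.35244135e-01,  3.54003358e-01, -1.77065584e-04],
       [ 3.54003309e-01, -9.35243411e-01,  1.19159628e-03],
       [ 2.56229662e-04, -1.17711523e-03, -9.99999274e-01]]), 'wrist_force': array([ 0.35619612, -0.1398413 , -0.20905523]), 'torque': array([-0.02620504, -0.00138304, -0.04134013]), 'grip_force': 0.0, 'width': 1.0001268551692093}
top 442.367112089189 246.6637434945245 188.04237661795813 [[0.0272, -0.9996, 0.0006, 0.0206], [-0.983, -0.0269, -0.1818, 0.5117], [0.1818, 0.0044, -0.9833, 1.3741], [0.0, 0.0, 0.0, 1.0]]
side 348.86760983887814 259.4836111680461 191.77626055827628 [[-0.9998, -0.0153, -0.0127, 0.5136], [0.0022, 0.5509, -0.8345, 0.0786], [0.0198, -0.8344, -0.5508, 1.1939], [0.0, 0.0, 0.0, 1.0]]
```

View pics/top0.png

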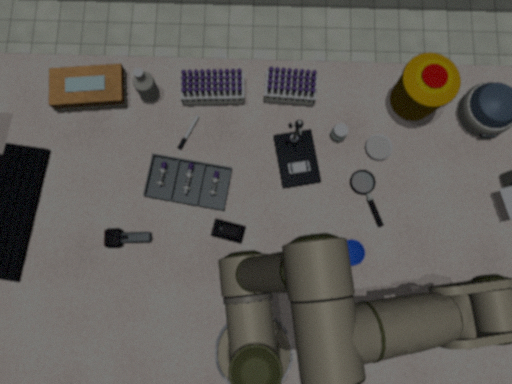

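View pics/side0.png

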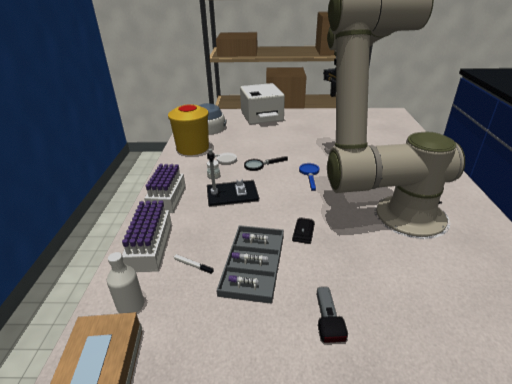

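```bash
cat > h.py <<'E'
import numpy as np, cv2
from rig import readout, grab_frame
def ray(f,px):
    T=np.array(f["camera_from_world"]);R=T[:3,:3];o=-R.T@T[:3,3]
    d=R.T@np.array([(px[0]-f["cx"])/f["fx"],(px[1]-f["cy"])/f["fy"],1.]);return o,d/np.linalg.norm(d)
def onz(f,px,z):
    o,d=ray(f,px);return o+d*(z-o[2])/d[2]
def tri(*fp):
    A=np.zeros((3,3));b=np.zeros(3);rs=[ray(f,p) for f,p in fp]
    for o,d in rs:
        P=np.eye(3)-np.outer(d,d);A+=P;b+=P@o
    x=np.linalg.solve(A,b);return x,max(np.linalg.norm(np.cross(x-o,d)) for o,d in rs)
def proj(f,p):
    c=np.array(f["camera_from_world"])@np.append(p,1);return np.array([f["fx"]*c[0]/c[2]+f["cx"],f["fy"]*c[1]/c[2]+f["cy"]])
def comps(m,amin,amax=1e9):
    n,l,s,c=cv2.connectedComponentsWithStats(m.astype(np.uint8));return [(l==i,s[i],c[i]) for i in range(1,n) if amin<=s[i,4]<=amax]
def rect(m):
    c=max(cv2.findContours(m.astype(np.uint8),0,1)[0],key=cv2.contourArea);return cv2.minAreaRect(c)
def grab(n,name=None):
    f=grab_frame(n)
    if name: cv2.imwrite(f"pics/{name}.png",f["color"][:,:,::-1])
    return f
def tool(p):   # world point -> shift in tool axes from the present TCP
    s=readout.state();return s["eef_rot"].T@(np.array(p)-s["tcp_pos"])
E
python3 - <<'E'
from h import *
f=grab("top");g=grab("side")
for n,p,z in [("tray",(188.5,182),.026),("stand",(297,158),.018),("lens",(363,182),.014),("lensH",(381,224),.016),("jar",(339,131),.062),("dish",(377,148),.016)]:
    print(n,onz(f,p,z).round(3))
print("collar/pointer",tri((f,(298,126)),(g,(212,158))))
w=grab("wrist","w0");T=np.array(w["camera_from_world"]);s=readout.state();R=s["eef_rot"]
o=-T[:3,:3].T@T[:3,3];print(w["fx"],"cam in tool",(R.T@(o-s["tcp_pos"])).round(4),(R.T@T[:3,:3].T).round(3).tolist())
hsv=cv2.cvtColor(f["color"],cv2.COLOR_RGB2HSV)
m=(hsv[...,0]>120)&(hsv[...,0]<150)&(hsv[...,1]>60)
for a,st,c in comps(m,4):print(st,c.round(1),onz(f,c,.03).round(3))
a=cv2.resize(f["color"][100:240,130:410],None,fx=2.8,fy=2.8,interpolation=2);cv2.imwrite("pics/c0.png",a[:,:,::-1])
E
```

```text
tray [0.53  0.225 0.026]
stand [ 0.622 -0.13   0.018]
lens [ 0.548 -0.348  0.014]
lensH [ 0.41  -0.403  0.016]
jar [ 0.705 -0.261  0.062]
dish [ 0.664 -0.397  0.016]
collar/pointer (array([ 0.68182054, -0.11600201,  0.16132324]), np.float64(0.0030091978753872674))
341.3926777337963 cam in tool [ 0.0665 -0.     -0.1449] [[-0.001, -0.965, -0.261], [1.0, -0.0, -0.0], [0.0, -0.261, 0.965]]
[268  67   5  22  58] [270.   77.6] [ 0.899 -0.034  0.03 ]
[225  69   4  23  63] [226.7  80.3] [0.885 0.113 0.03 ]
[231  69   4  23  67] [232.8  79.7] [0.888 0.092 0.03 ]
[238  69   3  23  61] [239.   79.7] [0.889 0.071 0.03 ]
[274  68   5  22  63] [276.1  78.2] [ 0.897 -0.055  0.03 ]
[280  68   5  22  60] [282.2  78.6] [ 0.896 -0.076  0.03 ]
[286  69   5  22  65] [288.2  79.7] [ 0.893 -0.097  0.03 ]
[292  69   6  23  69] [294.5  80. ] [ 0.893 -0.118  0.03 ]
[182  70  11  23 152] [186.8  81.1] [0.878 0.248 0.03 ]
[194  70   5  22  75] [195.8  80.9] [0.88  0.218 0.03 ]
[200  70   5  22  72] [201.9  80.6] [0.882 0.197 0.03 ]
[206  70   5  22  66] [208.2  80.6] [0.882 0.176 0.03 ]
[213  70   4  22  68] [2
[... 2985 characters left out ...]
5 230.8] [0.356 0.734 0.03 ]
[108 233   4   3   4] [109.5 234. ] [0.353 0.468 0.03 ]
[ 24 236   3   4   5] [ 25.  237.2] [0.336 0.736 0.03 ]
[ 11 241   3   3   5] [ 11.8 242.4] [0.318 0.776 0.03 ]
[ 20 240   3   4   5] [ 21.2 241.2] [0.323 0.747 0.03 ]
[ 24 241   3   6   8] [ 24.5 243.6] [0.315 0.735 0.03 ]
[  8 247   5   4   7] [ 10.  248.7] [0.298 0.779 0.03 ]
[ 19 247   5   3   6] [ 21.  248.2] [0.301 0.745 0.03 ]
[  4 248   3   4   5] [  4.8 249.4] [0.295 0.795 0.03 ]
[  5 255   7   6   8] [  7.8 257.1] [0.272 0.783 0.03 ]
[  6 264   4   3   6] [  7.3 264.7] [0.248 0.781 0.03 ]
[ 18 270   2   4   4] [ 18.5 271.5] [0.228 0.744 0.03 ]
[ 11 272   4   3   5] [ 12.8 273.4] [0.222 0.761 0.03 ]
```

View pics/c0.png

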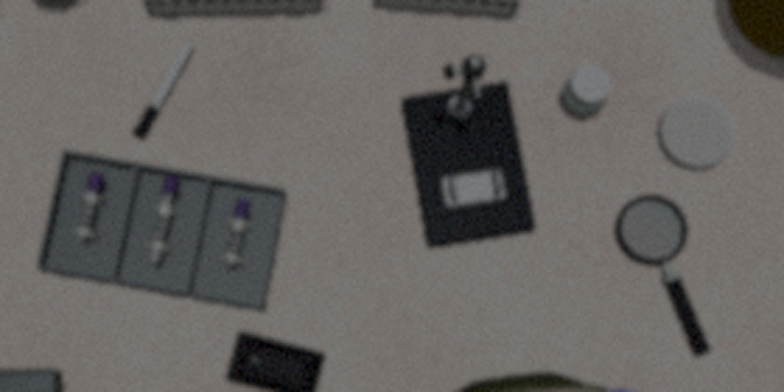

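The enlarged crop shows the tray (left) with the long tube in the middle compartment, closure up at about (170,187). The stand is centred near (468,165) with its rests at (473,187) and the post at the top. The lens is at (651,229), handle down-right to (700,350). I'm moving over the lens first.

Call:
jog_arm(
  increments=[
    {"travel": [0.04, 0, 0]},
    {"travel": [0.04, 0, 0]},
    {"travel": [0.04, 0, 0]},
    {"travel": [0.04, 0, 0]},
    {"travel": [0.04, 0, 0]},
  ],
)

```text
invalid input at $.increments[0]: expected keys travel, yaw, grip
```

Call:
jog_arm(
  increments=[
    {"travel": [0.04, 0, 0]},
    {"travel": [0.04, 0, 0]},
    {"travel": [0.04, 0, 0]},
    {"travel": [0, 0, 0]},
    {"travel": [0, 0, 0]},
  ],
)

```text
invalid input at $.increments[0]: expected keys travel, yaw, grip
```

Run:
```python
from h import *
w=grab("wrist","w1");s=readout.state();print(s["clock"],s["tcp_pos"].round(4),s["q"].round(3))
```

```text
0.3 [ 0.1858 -0.4909  0.2385] [-1.432  0.313  1.498  0.     1.331 -0.223]
```

View pics/w1.png

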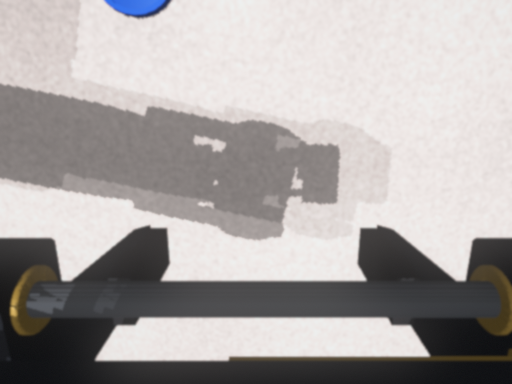

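The wrist view shows the fingers and the wide gripper body at rows 230–384, with clear view ahead of tool +x and a bit of the blue lens at (138,0). Every row needs all three keys, so I'll resend.

Call:
jog_arm(
  increments=[
    {"travel": [0.04, 0, 0], "yaw": 0, "grip": 1},
    {"travel": [0.04, 0, 0], "yaw": 0, "grip": 1},
    {"travel": [0.04, 0, 0], "yaw": 0, "grip": 1},
    {"travel": [0.04, 0, 0], "yaw": 0, "grip": 1},
    {"travel": [0.04, 0, 0], "yaw": 0, "grip": 1},
  ],
)

```text
clock: 0.72
tcp_pos: [0.3745, -0.4192, 0.2388]
eef_rot: [[0.935, 0.354, 0.0], [0.354, -0.935, -0.0], [0.0, 0.0, -1.0]]
wrist_force: [-0.1, -1.4, 0.9]
width: 0.998
grip_force: 0.0
```

Call:
jog_arm(
  increments=[
    {"travel": [0.04, 0, 0], "yaw": 0, "grip": 0.8},
    {"travel": [0.02, 0, 0], "yaw": 0, "grip": 0.6},
    {"travel": [0, 0, 0], "yaw": 0, "grip": 0.4},
    {"travel": [0, 0, 0], "yaw": 0, "grip": 0.4},
    {"travel": [0, 0, 0], "yaw": 0, "grip": 0.4},
  ],
)

```text
clock: 1.13
tcp_pos: [0.4281, -0.3994, 0.2386]
eef_rot: [[0.935, 0.353, -0.0], [0.353, -0.935, 0.0], [-0.0, -0.0, -1.0]]
wrist_force: [-1.1, -0.9, 0.6]
width: 0.643
grip_force: 0.0
```

Run:
```python
from h import *
w=grab("wrist","w2");s=readout.state();print(s["clock"],s["tcp_pos"].round(4),s["q"].round(3),s["width"])
np.save("w2.npy",w,allow_pickle=True)
```

```text
1.1833 [ 0.4279 -0.3996  0.2387] [-0.951  0.448  1.305 -0.     1.389  0.259] 0.5953940956260793
```

View pics/w2.png

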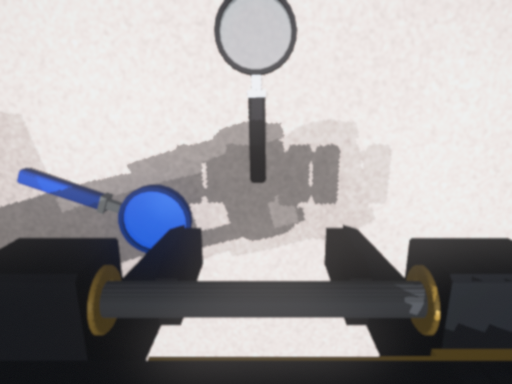

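The view shows the black lens centred near (256,32) and its handle on column 257, rows 97–182, almost along tool x. The blue look-alike is at (155,217). Next: the stand, then the tray.

Call:
jog_arm(
  increments=[
    {"travel": [0.025, -0.03, 0], "yaw": 0.05, "grip": 0.3},
    {"travel": [0.024, -0.031, 0], "yaw": 0.05, "grip": 0.3},
    {"travel": [0.022, -0.032, 0], "yaw": 0.05, "grip": 0.3},
    {"travel": [0.02, -0.033, 0], "yaw": 0.05, "grip": 0.3},
    {"travel": [0.019, -0.034, 0], "yaw": 0, "grip": 0.3},
  ],
)

```text
clock: 1.6
tcp_pos: [0.4933, -0.2149, 0.239]
eef_rot: [[0.988, 0.156, 0.0], [0.156, -0.988, -0.0], [0.0, 0.0, -1.0]]
wrist_force: [0.2, -0.2, 0.0]
width: 0.302
grip_force: 0.0
```

Call:
jog_arm(
  increments=[
    {"travel": [0.008, -0.036, 0], "yaw": 0, "grip": 0.3},
    {"travel": [0, 0, 0], "yaw": 0, "grip": 0.3},
    {"travel": [0, 0, 0], "yaw": 0, "grip": 0.3},
  ],
)

```text
clock: 1.85
tcp_pos: [0.4956, -0.1784, 0.2391]
eef_rot: [[0.987, 0.162, 0.0], [0.162, -0.987, -0.001], [0.0, 0.001, -1.0]]
wrist_force: [-0.2, 0.6, 0.0]
width: 0.305
grip_force: 0.0
```

Run:
```python
from h import *
w=grab("wrist","w3");s=readout.state();print(s["clock"],s["tcp_pos"].round(4),s["q"].round(3),s["width"])
np.save("w3.npy",w,allow_pickle=True)
```

```text
1.9 [ 0.4956 -0.1795  0.239 ] [-0.57   0.317  1.491 -0.     1.333  0.84 ] 0.2979818367890119
```

Call:
jog_arm(
  increments=[
    {"travel": [-0.01, -0.04, 0], "yaw": 0.04, "grip": 0.3},
    {"travel": [-0.01, -0.04, 0], "yaw": 0.06, "grip": 0.3},
    {"travel": [0, 0, 0], "yaw": 0, "grip": 0.3},
    {"travel": [0, 0, 0], "yaw": 0, "grip": 0.3},
  ],
)

```text
clock: 2.23
tcp_pos: [0.4645, -0.103, 0.2392]
eef_rot: [[0.998, 0.061, 0.001], [0.061, -0.998, -0.001], [0.001, 0.001, -1.0]]
wrist_force: [1.1, -0.9, 0.8]
width: 0.299
grip_force: 0.0
```

Run:
```python
from h import *
w=grab("wrist","w4");s=readout.state();print(s["clock"],s["tcp_pos"].round(4),s["q"].round(3),s["width"])
np.save("w4.npy",w,allow_pickle=True)
a=np.hstack([np.load("w3.npy",allow_pickle=True).item()["color"][:240],])
b=np.vstack([a,w["color"][:240]]);cv2.imwrite("pics/w34.png",b[:,:,::-1])
```

```text
2.2833 [ 0.4649 -0.1038  0.239 ] [-0.466  0.205  1.637 -0.     1.298  1.044] 0.3002098450996261
```

View pics/w34.png

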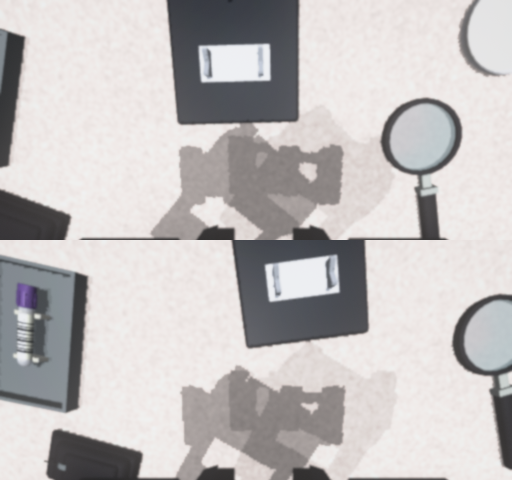

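Call:
jog_arm(
  increments=[
    {"travel": [0, -0.04, 0], "yaw": 0.1, "grip": 0.3},
    {"travel": [0, -0.04, 0], "yaw": 0.1, "grip": 0.3},
    {"travel": [0, -0.04, 0], "yaw": 0, "grip": 0.3},
    {"travel": [0, -0.04, 0], "yaw": 0, "grip": 0.3},
    {"travel": [0, -0.04, 0], "yaw": 0, "grip": 0.3},
  ],
)

```text
clock: 2.7
tcp_pos: [0.4815, 0.0961, 0.2387]
eef_rot: [[0.99, -0.14, 0.001], [-0.14, -0.99, -0.0], [0.001, 0.0, -1.0]]
wrist_force: [1.2, -0.6, 0.5]
width: 0.3
grip_force: 0.0
```

Upper half (w3): stand base with near corners at (178,123) and (298,120), and the white rest block at (200–270, 44–82). Lens at (421,135), dish at top right. Lower half (w4): the stand again, and a short tube in the right tray compartment. On to the tray.

Run:
```python
from h import *
w=grab("wrist","w5");np.save("w5.npy",w,allow_pickle=True)
```

Call:
jog_arm(
  increments=[
    {"travel": [-0.02, -0.04, 0], "yaw": 0.03, "grip": 0.3},
    {"travel": [-0.02, -0.04, 0], "yaw": 0.02, "grip": 0.3},
    {"travel": [-0.02, -0.04, 0], "yaw": 0, "grip": 0.3},
    {"travel": [0, 0, 0], "yaw": 0, "grip": 0.3},
    {"travel": [0, 0, 0], "yaw": 0, "grip": 0.3},
  ],
)

```text
clock: 3.17
tcp_pos: [0.4442, 0.2157, 0.2385]
eef_rot: [[0.983, -0.185, -0.0], [-0.185, -0.983, -0.0], [0.0, 0.0, -1.0]]
wrist_force: [-0.1, -0.6, 0.3]
width: 0.3
grip_force: 0.0
```

Run:
```python
from h import *
w=grab("wrist","w6");s=readout.state();print(s["clock"],s["tcp_pos"].round(4),s["q"].round(3),s["width"])
np.save("w6.npy",w,allow_pickle=True)
F={k:np.load(f"w{k}.npy",allow_pickle=True).item() for k in (3,4,5,6)}
for k in (5,6):
    f=F[k];h=cv2.cvtColor(f["color"],cv2.COLOR_RGB2HSV);h[235:]=0
    for m,st,c in comps((h[...,0]>120)&(h[...,0]<155)&(h[...,1]>90)&(h[...,2]>40),60): print("purple",k,st,c.round(1),[np.round(x,1) for x in rect(m)],onz(f,c,.024).round(4))
for k in (3,4):
    f=F[k];g=f["color"].max(2).copy();g[235:]=255
    g[:, :100]=255
    for m,st,c in comps((g<85),5000): 
        r=rect(m);print("base",k,st,np.round(r[0],1),r[1],r[2]);
        p=cv2.approxPolyDP(max(cv2.findContours(m.astype(np.uint8),0,1)[0],key=cv2.contourArea),6,True)[:,0];print([(tuple(q),onz(f,q,.018).round(4)) for q in p])
        w_=(g>150);hull=cv2.fillConvexPoly(np.zeros(g.shape,np.uint8),cv2.convexHull(p),1)
        for m2,s2,c2 in comps(w_&(hull>0),300):
            r=rect(m2);print(" white",s2,np.round(r[0],1),np.round(r[1],1),r[2],onz(f,r[0],.047).round(4),onz(f,r[0],.018).round(4))
a=np.vstack([F[5]["color"][:240],w["color"][:240]]);cv2.imwrite("pics/w56.png",a[:,:,::-1])
```

```text
3.2167 [0.4446 0.2146 0.2385] [ 2.120e-01  2.440e-01  1.589e+00 -1.000e-03  1.308e+00  1.971e+00] 0.29974690336790977
purple 5 [118  72  14  21 260] [124.1  82.2] [array([124.5,  82. ]), array([20., 13.]), np.float64(90.0)] [0.5808 0.2233 0.024 ]
purple 5 [ 31  84  19  20 317] [39.1 94. ] [array([40. , 93.5]), array([19., 18.]), np.float64(90.0)] [0.5818 0.3116 0.024 ]
purple 5 [206  86  13  20 219] [212.1  95.7] [array([212. ,  95.5]), array([12., 19.]), np.float64(0.0)] [0.5555 0.1379 0.024 ]
purple 6 [223  12  15  25 322] [229.5  24.5] [array([230.,  24.]), array([24., 14.]), np.float64(90.0)] [0.5816 0.2227 0.024 ]
purple 6 [314  24  14  23 296] [320.6  35.1] [array([320.5,  35. ]), array([22., 13.]), np.float64(90.0)] [0.5559 0.1377 0.024 ]
purple 6 [133  31  17  23 319] [140.4  41.8] [array([140.4,  41.6]), array([22.8, 14.8]), np.float64(81.9)] [0.5826 0.3115 0.024 ]
base 3 [ 168    0  130   90 6294] [232.5  44.5] (89.0, 129.0) 90.0
[((np.int32(168), np.int32(0)), array([ 0.6353, -0.0624,  0.018 ])), ((np.int32(176), np.int32(89)), array([ 0.5542, -0.0779,  0.018 ])), ((np.int32(178), np.int32(72)), array([ 0.5711, -0.0784,  0.018 ])), ((np.int32(187), np.int32(81)), array([ 0.5639, -0.0883,  0.018 ])), ((np.int32(197), np.int32(75)), array([ 0.5713, -0.0977,  0.018 ])), ((np.int32(198), np.int32(43)), array([ 0.6016, -0.0953,  0.018 ])), ((np.int32(286), np.int32(44)), array([ 0.6149, -0.182 ,  0.018 ])), ((np.int32(293), np.int32(28)), array([ 0.6304, -0.1862,  0.018 ])), ((np.int32(296), np.int32(74)), array([ 0.5886, -0.1971,  0.018 ])), ((np.int32(297), np.int32(0)), array([ 0.6555, -0.1854,  0.018 ]))]
 white [ 199   44   72   39 2536] [234.5  62.6] [37.2 71. ] 88.53119659423828 [ 0.587  -0.1365  0.047 ] [ 0.5893 -0.1338  0.018 ]
```

View pics/w56.png

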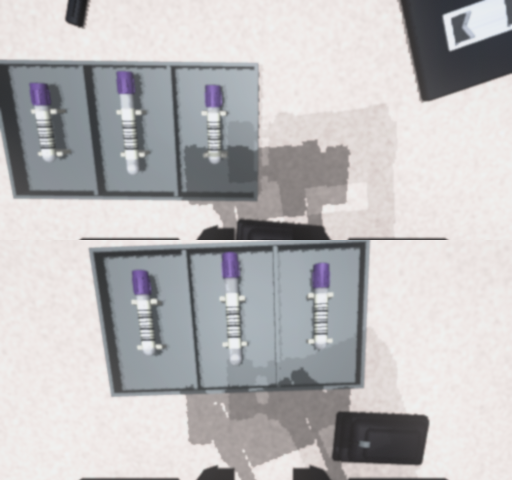

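The tray pictures show three tubes, the long one in the middle. Its closure is at (124,82) in the upper frame and (229,24) in the lower one, with the bottom at (235,120).

Run:
```python
from h import *
F={k:np.load(f"w{k}.npy",allow_pickle=True).item() for k in (3,4,5,6)}
for n,a,b in (("long",(124.1,82.2),(229.5,24.5)),("right",(212.1,95.7),(320.6,35.1)),("left",(39.1,94),(140.4,41.8))):
    x,e=tri((F[5],a),(F[6],b));print(n,x.round(4),e.round(4))
def edge(pts):
    l=cv2.fitLine(np.float32(pts),cv2.DIST_HUBER,0,.01,.01).ravel();return l
def isect(a,b):
    t=np.linalg.solve(np.array([a[:2],-b[:2]]).T,b[2:]-a[2:]);return a[2:]+t[0]*a[:2]
R={3:((168,305),(90,140),(5,110)),4:((235,370),(80,120),(5,80))}
W={}
for k in (3,4):
    f=F[k];g=f["color"].max(2).astype(float)
    x0,x1=R[k][0]; r0,r1=R[k][2]
    L=[];Rr=[];B=[]
    for r in range(r0,r1):
        d=np.diff(cv2.GaussianBlur(g[r:r+1],(5,1),1)[0]);L.append((x0-12+d[x0-12:x0+25].argmin()+.5,r));Rr.append((x1-25+d[x1-25:x1+12].argmax()+.5,r))
    for c in range(x0+25,x1-25):
        d=np.diff(cv2.GaussianBlur(g[:,c:c+1],(1,5),1)[:,0]);lo,hi=R[k][1];B.append((c,lo+d[lo:hi].argmax()+.5))
    L,Rr,B=map(edge,(L,Rr,B))
    c1,c2=isect(L,B),isect(Rr,B)
    for z in (0.0,.018):
        p,q=onz(f,c1,z),onz(f,c2,z);v=p-q;yaw=np.arctan2(-v[0],v[1]);m=(p+q)/2;o=m[:2]+.06*np.array([np.cos(yaw),np.sin(yaw)])
        print(k,z,c1.round(1),c2.round(1),"len",np.linalg.norm(v).round(4),"yaw",yaw.round(4),"origin",o.round(4))
    m=(g>150).astype(np.uint8);cx,cy=((234,62) if k==3 else (302,38))
    for mm,st,c in comps(m,500,6000):
        if abs(c[0]-cx)<25 and abs(c[1]-cy)<25: 
            r=rect(mm);W[k]=r;print("white",st,c,r, "pts",[onz(f,q,.047).round(4) for q in cv2.boxPoints(r)])
print("white tri",tri(*[(F[k],W[k][0]) for k in W]))
```

```text
long [0.5809 0.2225 0.0263] 0.0003
right [0.5557 0.1378 0.0252] 0.0002
left [0.582  0.3111 0.025 ] 0.0004
3 0.0 [177.2 124.1] [298.5 121.8] len 0.1344 yaw 0.1809 origin [ 0.588  -0.1338]
3 0.018 [177.2 124.1] [298.5 121.8] len 0.1281 yaw 0.1809 origin [ 0.5895 -0.1349]
white [ 199   44   72   39 2565] [235.20545809  62.57387914] ((234.50360107421875, 62.64093017578125), (37.192909240722656, 70.9510498046875), 88.53119659423828) pts [array([ 0.5968, -0.1018,  0.047 ]), array([ 0.6089, -0.1658,  0.047 ]), array([ 0.577 , -0.1721,  0.047 ]), array([ 0.5645, -0.1063,  0.047 ])]
4 0.0 [245.9 108.4] [368.4  92.3] len 0.134 yaw 0.1878 origin [ 0.5888 -0.1355]
4 0.018 [245.9 108.4] [368.4  92.3] len 0.1277 yaw 0.1878 origin [ 0.5888 -0.1333]
white [ 265   15   75   47 2661] [301.27996994  38.03532507] ((302.4908752441406, 37.93306350708008), (38.282073974609375, 73.50157928466797), 82.23483276367188) pts [array([ 0.5943, -0.0955,  0.047 ]), array([ 0.6064, -0.1603,  0.047 ]), array([ 0.575 , -0.1688,  0.047 ]), array([ 0.5623, -0.1022,  0.047 ])]
white tri (array([ 0.58888578, -0.13417975,  0.0217835 ]), np.float64(8.897840901458213e-05))
```

Call:
jog_arm(
  increments=[
    {"travel": [0, 0, 0], "yaw": -0.034, "grip": 0.35},
    {"travel": [0.035, -0.0075, 0], "yaw": 0, "grip": 0.35},
    {"travel": [0.035, -0.007, 0], "yaw": 0, "grip": 0.35},
    {"travel": [0.035, -0.007, 0], "yaw": 0, "grip": 0.35},
    {"travel": [0.033, -0.007, 0], "yaw": 0, "grip": 0.35},
  ],
)

```text
clock: 3.63
tcp_pos: [0.5873, 0.2195, 0.2384]
eef_rot: [[0.988, -0.156, 0.0], [-0.156, -0.988, -0.0], [0.0, 0.0, -1.0]]
wrist_force: [0.1, 0.3, 0.7]
width: 0.348
grip_force: 0.0
```

Call:
jog_arm(
  increments=[
    {"travel": [0, 0, 0.04], "yaw": 0, "grip": 0.35},
    {"travel": [0, 0, 0.04], "yaw": 0, "grip": 0.35},
    {"travel": [0, 0, 0.04], "yaw": 0, "grip": 0.35},
    {"travel": [0, 0, 0.04], "yaw": 0, "grip": 0.35},
    {"travel": [0, 0, 0], "yaw": 0, "grip": 0.35},
  ],
)

```text
clock: 4.05
tcp_pos: [0.5816, 0.219, 0.0707]
eef_rot: [[0.988, -0.156, -0.013], [-0.156, -0.988, -0.003], [-0.013, 0.005, -1.0]]
wrist_force: [-1.2, -1.5, -0.9]
width: 0.349
grip_force: 0.0
```

Run:
```python
from h import *
w=grab("wrist","w7")
s=readout.state();R=s["eef_rot"];print(s["tcp_pos"],np.arctan2(R[1,0],R[0,0]),tool((.585,.2222,.010)).round(4),s["width"])
f=w
for p in [(.585,.2222,.032),(.5809,.2225,.026)]: print(proj(f,p))
```

```text
[0.58357482 0.21981578 0.07552061] -0.15644239415744335 [ 0.0015 -0.0027  0.0655] 0.3495962231705874
[256.2500756  211.89417701]
[257.03058791 215.01575066]
```

View pics/w7.png

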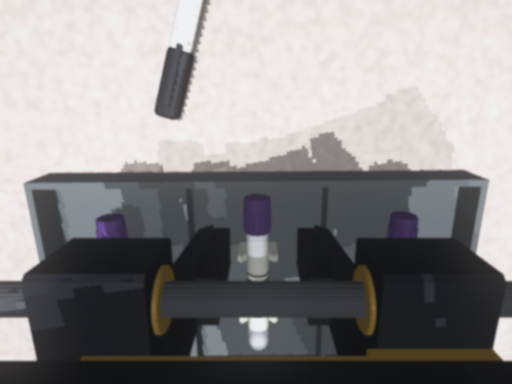

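The closure is at columns 245–270, rows 195–235, between the fingers (about 230 and 297). The tube sits about 3 mm to the tool's -y side, as computed.

Call:
jog_arm(
  increments=[
    {"travel": [0.001, -0.0027, 0.02], "yaw": -0.005, "grip": 0.35},
    {"travel": [0, 0, 0.02], "yaw": 0, "grip": 0.35},
    {"travel": [0, 0, 0.015], "yaw": 0, "grip": 0.35},
    {"travel": [0, 0, 0], "yaw": 0, "grip": 0.35},
    {"travel": [0, 0, 0], "yaw": 0, "grip": 0.35},
  ],
)

```text
clock: 4.52
tcp_pos: [0.5873, 0.2243, 0.0261]
eef_rot: [[0.989, -0.149, 0.003], [-0.149, -0.989, 0.0], [0.003, -0.001, -1.0]]
wrist_force: [0.4, -0.9, 0.4]
width: 0.35
grip_force: 0.0
```

Run:
```python
from h import *
s=readout.state();R=s["eef_rot"];print(s["clock"],s["tcp_pos"],np.arctan2(R[1,0],R[0,0]),tool((.585,.2222,.010)).round(4),s["wrist_force"])
```

```text
4.5167 [0.58734524 0.22430495 0.02605195] -0.14964360572786908 [-0.002   0.0024  0.016 ] [ 0.44958181 -0.93639182  0.44182453]
```

Call:
jog_arm(
  increments=[
    {"travel": [0, 0, 0.008], "yaw": 0, "grip": 0.35},
    {"travel": [0, 0, 0.006], "yaw": 0, "grip": 0.35},
    {"travel": [0, 0, 0], "yaw": 0, "grip": 0.35},
    {"travel": [0, 0, 0], "yaw": 0, "grip": 0.35},
    {"travel": [0, 0, 0], "yaw": 0, "grip": 0.35},
  ],
)

```text
clock: 4.93
tcp_pos: [0.5862, 0.2251, 0.0104]
eef_rot: [[0.989, -0.148, 0.001], [-0.148, -0.989, 0.0], [0.001, -0.0, -1.0]]
wrist_force: [-0.2, 0.7, 0.4]
width: 0.351
grip_force: 0.0
```

Call:
jog_arm(
  increments=[
    {"travel": [0, 0, 0], "yaw": 0, "grip": 0.35},
    {"travel": [0, 0, 0], "yaw": 0, "grip": 0.35},
    {"travel": [0, 0, 0], "yaw": 0, "grip": 0.35},
  ],
)

```text
clock: 5.18
tcp_pos: [0.5858, 0.2251, 0.0099]
eef_rot: [[0.989, -0.148, 0.0], [-0.148, -0.989, 0.0], [0.0, -0.0, -1.0]]
wrist_force: [0.0, 0.1, 0.2]
width: 0.354
grip_force: 0.0
```

Call:
jog_arm(
  increments=[
    {"travel": [0, 0.0028, 0], "yaw": 0.003, "grip": 0.35},
    {"travel": [0, 0, 0], "yaw": 0, "grip": 0.35},
    {"travel": [0, 0, 0], "yaw": 0, "grip": 0.25},
    {"travel": [0, 0, 0], "yaw": 0, "grip": 0.2},
    {"travel": [0, 0, 0], "yaw": 0, "grip": 0.1},
  ],
  newtons=15,
)

```text
clock: 5.6
tcp_pos: [0.5853, 0.2223, 0.0097]
eef_rot: [[0.989, -0.151, -0.0], [-0.151, -0.989, -0.0], [0.0, 0.0, -1.0]]
wrist_force: [-0.3, 0.1, -0.0]
width: 0.173
grip_force: 15.0
```

Call:
jog_arm(
  increments=[
    {"travel": [0, 0, 0], "yaw": 0, "grip": 0.05},
    {"travel": [0, 0, 0], "yaw": 0, "grip": 0.05},
    {"travel": [0, 0, 0], "yaw": 0, "grip": 0.05},
    {"travel": [0, 0, 0], "yaw": 0, "grip": 0.05},
    {"travel": [0, 0, 0], "yaw": 0, "grip": 0.05},
  ],
)

```text
clock: 6.02
tcp_pos: [0.5853, 0.2223, 0.0097]
eef_rot: [[0.989, -0.151, -0.0], [-0.151, -0.989, -0.0], [-0.0, 0.0, -1.0]]
wrist_force: [-0.2, -0.9, 0.7]
width: 0.173
grip_force: 15.0
```

Opening of 15 mm at 15 N confirms the closure is gripped. Lift, then turn the closure toward the stand's +y.

Call:
jog_arm(
  increments=[
    {"travel": [0, 0, -0.02], "yaw": 0, "grip": 0.05},
    {"travel": [0, 0, -0.03], "yaw": 0, "grip": 0.05},
    {"travel": [0, 0, -0.04], "yaw": 0, "grip": 0.05},
    {"travel": [0, 0, -0.04], "yaw": 0, "grip": 0.05},
    {"travel": [0, 0, -0.04], "yaw": 0, "grip": 0.05},
  ],
)

```text
clock: 6.43
tcp_pos: [0.5849, 0.2223, 0.1816]
eef_rot: [[0.989, -0.151, -0.0], [-0.151, -0.989, 0.0], [-0.0, 0.0, -1.0]]
wrist_force: [0.7, -0.0, -1.1]
width: 0.175
grip_force: 15.0
```

Call:
jog_arm(
  increments=[
    {"travel": [0, 0, -0.04], "yaw": 0, "grip": 0.05},
    {"travel": [0, 0, -0.02], "yaw": -0.08, "grip": 0.05},
    {"travel": [0, 0, 0], "yaw": -0.107, "grip": 0.05},
    {"travel": [0, 0, 0], "yaw": -0.12, "grip": 0.05},
    {"travel": [0, 0, 0], "yaw": -0.12, "grip": 0.05},
  ],
)

```text
clock: 6.85
tcp_pos: [0.5852, 0.2224, 0.2401]
eef_rot: [[0.961, 0.278, 0.001], [0.278, -0.961, 0.0], [0.001, -0.0, -1.0]]
wrist_force: [-0.3, -0.3, -0.6]
width: 0.172
grip_force: 15.0
```

Call:
jog_arm(
  increments=[
    {"travel": [0, 0, 0], "yaw": -0.12, "grip": 0.05},
    {"travel": [0, 0, 0], "yaw": -0.12, "grip": 0.05},
    {"travel": [0, 0, 0], "yaw": -0.12, "grip": 0.05},
    {"travel": [0, 0, 0], "yaw": -0.12, "grip": 0.05},
    {"travel": [0, 0, 0], "yaw": -0.12, "grip": 0.05},
  ],
)

```text
clock: 7.27
tcp_pos: [0.5852, 0.2224, 0.2396]
eef_rot: [[0.636, 0.772, -0.0], [0.772, -0.636, 0.0], [-0.0, -0.0, -1.0]]
wrist_force: [-0.5, 0.2, -0.0]
width: 0.177
grip_force: 15.0
```

Call:
jog_arm(
  increments=[
    {"travel": [0, 0, 0], "yaw": -0.12, "grip": 0.05},
    {"travel": [0, 0, 0], "yaw": -0.12, "grip": 0.05},
    {"travel": [0, 0, 0], "yaw": -0.12, "grip": 0.05},
    {"travel": [0, 0, 0], "yaw": -0.12, "grip": 0.05},
    {"travel": [0, 0, 0], "yaw": -0.12, "grip": 0.05},
  ],
)

```text
clock: 7.68
tcp_pos: [0.5852, 0.2224, 0.2396]
eef_rot: [[0.089, 0.996, -0.0], [0.996, -0.089, 0.0], [0.0, -0.0, -1.0]]
wrist_force: [-0.6, 0.1, 0.1]
width: 0.174
grip_force: 15.0
```

Call:
jog_arm(
  increments=[
    {"travel": [0, 0, 0], "yaw": -0.12, "grip": 0.05},
    {"travel": [0, 0, 0], "yaw": -0.12, "grip": 0.05},
    {"travel": [0, 0, 0], "yaw": 0, "grip": 0.05},
    {"travel": [0, 0, 0], "yaw": 0, "grip": 0.05},
    {"travel": [0, 0, 0], "yaw": 0, "grip": 0.05},
  ],
)

```text
clock: 8.1
tcp_pos: [0.5853, 0.2224, 0.2397]
eef_rot: [[-0.141, 0.99, -0.0], [0.99, 0.141, 0.0], [0.0, -0.0, -1.0]]
wrist_force: [0.1, 0.3, -0.5]
width: 0.175
grip_force: 15.0
```

Call:
jog_arm(
  increments=[
    {"travel": [0, 0, 0], "yaw": -0.044, "grip": 0.05},
    {"travel": [-0.037, -0.0077, 0], "yaw": 0, "grip": 0.05},
    {"travel": [-0.037, -0.0077, 0], "yaw": 0, "grip": 0.05},
    {"travel": [-0.037, -0.0077, 0], "yaw": 0, "grip": 0.05},
    {"travel": [-0.037, -0.0077, 0], "yaw": 0, "grip": 0.05},
  ],
)

```text
clock: 8.52
tcp_pos: [0.5825, 0.0697, 0.2398]
eef_rot: [[-0.185, 0.983, 0.0], [0.983, 0.185, 0.0], [-0.0, 0.0, -1.0]]
wrist_force: [0.6, 0.7, -0.4]
width: 0.177
grip_force: 15.0
```

Call:
jog_arm(
  increments=[
    {"travel": [-0.037, -0.0077, 0], "yaw": 0, "grip": 0.05},
    {"travel": [-0.037, -0.0077, 0], "yaw": 0, "grip": 0.05},
    {"travel": [-0.037, -0.0077, 0], "yaw": 0, "grip": 0.05},
    {"travel": [-0.037, -0.0077, 0], "yaw": 0, "grip": 0.05},
    {"travel": [0, 0, 0], "yaw": 0, "grip": 0.05},
  ],
)

```text
clock: 8.93
tcp_pos: [0.58, -0.0858, 0.2395]
eef_rot: [[-0.179, 0.984, -0.0], [0.984, 0.179, -0.002], [-0.001, -0.001, -1.0]]
wrist_force: [0.4, 0.2, 0.1]
width: 0.175
grip_force: 15.0
```

Call:
jog_arm(
  increments=[
    {"travel": [0, 0, 0], "yaw": 0, "grip": 0.05},
    {"travel": [0, 0, 0], "yaw": 0, "grip": 0.05},
    {"travel": [0, 0, 0], "yaw": 0, "grip": 0.05},
  ],
)

```text
clock: 9.18
tcp_pos: [0.5804, -0.0787, 0.2398]
eef_rot: [[-0.188, 0.982, 0.0], [0.982, 0.188, 0.0], [0.0, 0.0, -1.0]]
wrist_force: [-0.1, -0.9, -0.6]
width: 0.175
grip_force: 15.0
```

Run:
```python
from h import *
w=grab("side","s8");f=grab("top","t8");g=grab("wrist","w8")
s=readout.state();R=s["eef_rot"];print(s["clock"],s["tcp_pos"].round(4),np.arctan2(R[1,0],R[0,0]),tool((.5788,-.08,.032)).round(4),s["q"].round(2))
a=cv2.resize(w["color"][90:230,160:300],(500,500),interpolation=2);b=cv2.resize(f["color"][110:200,240:330],(300,300),interpolation=2)
im=np.zeros((500,800,3),np.uint8);im[:,:500]=a;im[:300,500:]=b;im[300:,500:]=cv2.resize(g["color"],(300,200));cv2.imwrite("pics/m8.png",im[:,:,::-1])
```

```text
9.3333 [ 0.5804 -0.0789  0.2398] 1.7607019154024433 [-0.0008 -0.0018  0.2078] [-0.33  0.45  1.3   0.    1.39 -0.52]
```

View pics/m8.png

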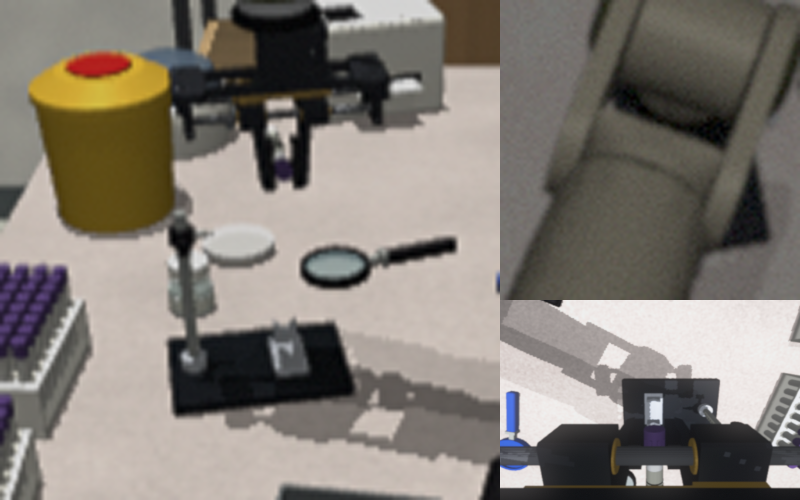

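The mosaic shows the tube held level above the stand. In the side crop the collar is near (182,235) and the post runs down to (192,360). In the wrist view the white rest block is at (655,410), in line with the tube, and the post is at (705,410). I'll descend slowly because body-to-collar clearance is only about 5 mm.

Call:
jog_arm(
  increments=[
    {"travel": [-0.0007, -0.0018, 0], "yaw": 0.005, "grip": 0.05},
    {"travel": [0, 0, 0.006], "yaw": 0, "grip": 0.05},
    {"travel": [0, 0, 0.01], "yaw": 0, "grip": 0.05},
    {"travel": [0, 0, 0.01], "yaw": 0, "grip": 0.05},
    {"travel": [0, 0, 0.01], "yaw": 0, "grip": 0.05},
  ],
)

```text
clock: 9.75
tcp_pos: [0.5784, -0.0809, 0.2022]
eef_rot: [[-0.183, 0.983, -0.001], [0.983, 0.183, 0.0], [0.001, -0.001, -1.0]]
wrist_force: [-0.6, -0.5, -0.3]
width: 0.175
grip_force: 15.0
```

Call:
jog_arm(
  increments=[
    {"travel": [0, 0, 0.01], "yaw": 0, "grip": 0.05},
    {"travel": [0, 0, 0.01], "yaw": 0, "grip": 0.05},
    {"travel": [0, 0, 0.01], "yaw": 0, "grip": 0.05},
    {"travel": [0, 0, 0.01], "yaw": 0, "grip": 0.05},
    {"travel": [0, 0, 0.01], "yaw": 0, "grip": 0.05},
  ],
)

```text
clock: 10.17
tcp_pos: [0.5786, -0.081, 0.1526]
eef_rot: [[-0.183, 0.983, -0.0], [0.983, 0.183, 0.0], [0.0, -0.0, -1.0]]
wrist_force: [0.7, 0.4, -0.9]
width: 0.17
grip_force: 15.0
```

Call:
jog_arm(
  increments=[
    {"travel": [0, 0, 0.01], "yaw": 0, "grip": 0.05},
    {"travel": [0, 0, 0.01], "yaw": 0, "grip": 0.05},
    {"travel": [0, 0, 0.01], "yaw": 0, "grip": 0.05},
    {"travel": [0, 0, 0.01], "yaw": 0, "grip": 0.05},
    {"travel": [0, 0, 0.01], "yaw": 0, "grip": 0.05},
  ],
)

```text
clock: 10.58
tcp_pos: [0.5787, -0.081, 0.1028]
eef_rot: [[-0.183, 0.983, 0.0], [0.983, 0.183, -0.0], [-0.0, 0.0, -1.0]]
wrist_force: [1.0, 0.4, -0.5]
width: 0.173
grip_force: 15.0
```

Call:
jog_arm(
  increments=[
    {"travel": [0, 0, 0.01], "yaw": 0, "grip": 0.05},
    {"travel": [0, 0, 0.01], "yaw": 0, "grip": 0.05},
    {"travel": [0, 0, 0.006], "yaw": 0, "grip": 0.05},
    {"travel": [0, 0, 0], "yaw": 0, "grip": 0.05},
    {"travel": [0, 0, 0], "yaw": 0, "grip": 0.05},
  ],
)

```text
clock: 11.0
tcp_pos: [0.5777, -0.0811, 0.0767]
eef_rot: [[-0.182, 0.983, -0.003], [0.983, 0.182, 0.0], [0.001, -0.003, -1.0]]
wrist_force: [-6.2, -0.9, 0.0]
width: 0.173
grip_force: 15.0
```

Run:
```python
from h import *
w=grab("side","s9");g=grab("wrist","w9")
s=readout.state();R=s["eef_rot"];print(s["clock"],s["tcp_pos"].round(4),np.arctan2(R[1,0],R[0,0]),tool((.5788,-.08,.0317)).round(4),s["wrist_force"].round(1))
a=cv2.resize(w["color"][120:220,190:290],(400,400),interpolation=2);b=g["color"][:300,100:500]
im=np.zeros((400,800,3),np.uint8);im[:,:400]=a;im[:300,400:]=b;cv2.imwrite("pics/m9.png",im[:,:,::-1])
```

```text
11.1 [ 0.5777 -0.0811  0.0768] 1.7540199250942405 [0.0008 0.0014 0.0451] [-6.3 -1.2 -0.2]
```

View pics/m9.png

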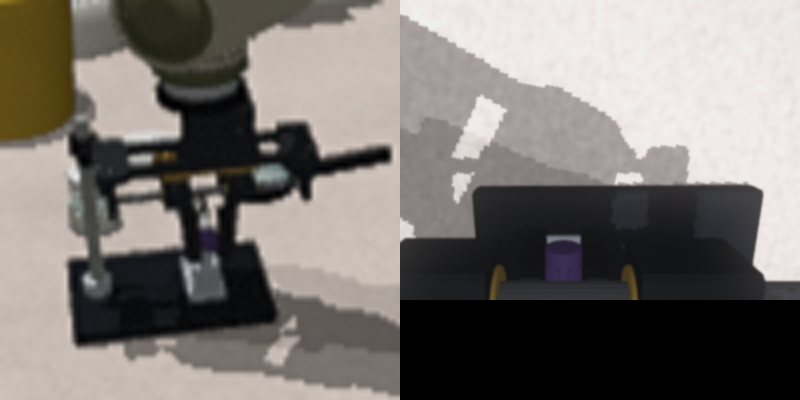

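The side crop shows the gripper body's left end beside the collar at (80,135), and the wrist feels 6 N along stand -x: light contact around the collar. I'm backing up straight away, before going further.

Call:
jog_arm(
  increments=[
    {"travel": [0, -0.001, -0.006], "yaw": 0, "grip": 0.05},
    {"travel": [0, 0, -0.012], "yaw": 0, "grip": 0.05},
    {"travel": [0, 0, -0.02], "yaw": 0, "grip": 0.05},
    {"travel": [0, 0, -0.025], "yaw": 0, "grip": 0.05},
    {"travel": [0, 0, -0.03], "yaw": 0, "grip": 0.05},
  ],
)

```text
clock: 11.52
tcp_pos: [0.5774, -0.081, 0.1718]
eef_rot: [[-0.183, 0.983, -0.001], [0.983, 0.183, 0.0], [0.0, -0.001, -1.0]]
wrist_force: [-1.2, 0.2, -0.2]
width: 0.179
grip_force: 15.0
```

Call:
jog_arm(
  increments=[
    {"travel": [0, 0, -0.03], "yaw": 0, "grip": 0.05},
    {"travel": [0, 0, -0.03], "yaw": 0, "grip": 0.05},
    {"travel": [0, 0, -0.02], "yaw": 0, "grip": 0.05},
    {"travel": [0, 0, 0], "yaw": 0, "grip": 0.05},
    {"travel": [0, 0, 0], "yaw": 0, "grip": 0.05},
  ],
)

```text
clock: 11.93
tcp_pos: [0.578, -0.0812, 0.2519]
eef_rot: [[-0.183, 0.983, 0.003], [0.983, 0.183, -0.001], [-0.001, 0.002, -1.0]]
wrist_force: [-0.4, 0.1, -0.9]
width: 0.176
grip_force: 15.0
```

Run:
```python
from h import *
s=readout.state();print(s["clock"],s["tcp_pos"].round(4),s["wrist_force"].round(1),s["width"])
o=np.array([.589,-.1345]);c,sn=np.cos(.184),np.sin(.184)
W=lambda x,y,z:np.array([o[0]+c*x-sn*y,o[1]+sn*x+c*y,z])
t=cv2.imread("pics/top0.png");sd=cv2.imread("pics/side0.png")
ft=grab_frame("top");fs=grab_frame("side")
for n,p in (("base",(98,0,18)),("top",(98,0,195)),("col170",(98,0,161)),("tip160",(66,0,161)),("+y30",(98,30,161)),("-y30",(98,-30,161)),("cradle",(0,0,46))):
    q=W(*np.array(p)/1000);print(n,proj(ft,q).round(1),proj(fs,q).round(1))
# dark pixels near the collar in the first top picture, and the side pictures before/after contact
g=t.max(2);print("top0");print(g[116:150,284:312])
g2=sd.max(2);print("side0");print(g2[146:176,202:226])
```

```text
11.9333 [ 0.578  -0.0812  0.2519] [-0.4  0.1 -0.9] 0.17594465210447188
base [293.2 139.6] [213.7 192. ]
top [299.5 122.2] [209.3 149. ]
col170 [298.1 125.9] [210.2 157.8]
tip160 [300. 136.] [219.4 156.9]
+y30 [288.4 127.4] [210.6 161.8]
-y30 [307.9 124.4] [209.7 153.9]
cradle [299.4 165.8] [239.6 183. ]
top0
[[118 116 119 120 119 117 115 117 116 116 117 120 118 121 116 117 119 119
  114 118 118 118 119 118 122 117 118 117]
 [115 113 117 116 116 115 118 115 118 114 118 117 118 118 118 114 115 120
  116 119 117 115 118 116 120 118 114 120]
 [118 118 119 114 116 115 115 121 116 112 115 114 119 120 112 117 116 113
  116 117 121 122 116 118 115 116 122 115]
 [116 117 115 120 116 115 116 117 120 117 116 114 107 100  94 100 100 103
  111 115 119 116 119 121 119 120 120 119]
 [117 115 120 115 115 112 119 119 119 116 116 105  92  76  86  93  89  86
   96 111 115 116 121 117 115 117 117 119]
 [120 117 115 119 117 112 111 114 117 115 108  85  61  62  86 100  97  78
   81 100 114 115 118 118 120 118 116 118]
 [121 116 119 115 111  99  96 106 113 111 100  67  45  46  81  97  94  74
   68  94 108 
[... 5525 characters left out ...]
84 183 185 183 159 130 123  85  64  64  72  96 111 118 122 128 151
  183 184 183 184 185 186]
 [181 183 183 181 181 159 134 129 103  69  64  74 113 131 132 125 115 121
  182 184 183 184 185 185]
 [181 181 180 179 176 127 125 129 111  70  63  68 107 129 127 115 101 108
  179 185 182 182 185 185]
 [181 180 179 180 177 114 106 117 112  72  64  68 104 113 108 101 103  98
  164 183 184 183 183 184]
 [184 184 182 183 181 118 107 141 110  69  64  68 101 107 111  95  94  89
  156 184 184 183 182 184]
 [187 186 184 184 181 119 100 119 100  68  66  65  82 100 104  94  88  89
  152 186 188 186 184 184]
 [188 187 185 184 181 129  95 101  99  73  68  65  83  98  97  94  87  81
  120 183 187 184 184 181]]
```

No more picture views are left, so I'm using pixel values. The first top picture shows a clamp knob at (290,125), about 25 mm on the +y side of the collar; the body's end face met it. The -y side is clear, so I'm turning the tube round to put the closure at -y.

Call:
jog_arm(
  increments=[
    {"travel": [0, 0, 0], "yaw": 0.06, "grip": 0.05},
    {"travel": [0, 0, 0], "yaw": 0.12, "grip": 0.05},
    {"travel": [0, 0, 0], "yaw": 0.12, "grip": 0.05},
    {"travel": [0, 0, 0], "yaw": 0.12, "grip": 0.05},
    {"travel": [0, 0, 0], "yaw": 0.12, "grip": 0.05},
  ],
)

```text
clock: 12.45
tcp_pos: [0.5773, -0.081, 0.2492]
eef_rot: [[0.354, 0.935, -0.002], [0.935, -0.354, 0.001], [0.0, -0.003, -1.0]]
wrist_force: [-0.3, -0.1, -0.5]
width: 0.171
grip_force: 15.0
```

Call:
jog_arm(
  increments=[
    {"travel": [0, 0, 0], "yaw": 0.12, "grip": 0.05},
    {"travel": [0, 0, 0], "yaw": 0.12, "grip": 0.05},
    {"travel": [0, 0, 0], "yaw": 0.12, "grip": 0.05},
    {"travel": [0, 0, 0], "yaw": 0.12, "grip": 0.05},
    {"travel": [0, 0, 0], "yaw": 0.12, "grip": 0.05},
  ],
)

```text
clock: 12.87
tcp_pos: [0.5773, -0.081, 0.2492]
eef_rot: [[0.82, 0.572, -0.003], [0.572, -0.82, 0.001], [-0.002, -0.002, -1.0]]
wrist_force: [0.3, -0.8, -0.8]
width: 0.175
grip_force: 15.0
```

Call:
jog_arm(
  increments=[
    {"travel": [0, 0, 0], "yaw": 0.12, "grip": 0.05},
    {"travel": [0, 0, 0], "yaw": 0.12, "grip": 0.05},
    {"travel": [0, 0, 0], "yaw": 0.12, "grip": 0.05},
    {"travel": [0, 0, 0], "yaw": 0.12, "grip": 0.05},
    {"travel": [0, 0, 0], "yaw": 0.12, "grip": 0.05},
  ],
)

```text
clock: 13.28
tcp_pos: [0.5773, -0.081, 0.2492]
eef_rot: [[1.0, 0.009, -0.002], [0.009, -1.0, 0.001], [-0.002, -0.001, -1.0]]
wrist_force: [-0.5, 0.0, -0.4]
width: 0.173
grip_force: 15.0
```

Call:
jog_arm(
  increments=[
    {"travel": [0, 0, 0], "yaw": 0.12, "grip": 0.05},
    {"travel": [0, 0, 0], "yaw": 0.12, "grip": 0.05},
    {"travel": [0, 0, 0], "yaw": 0.12, "grip": 0.05},
    {"travel": [0, 0, 0], "yaw": 0.12, "grip": 0.05},
    {"travel": [0, 0, 0], "yaw": 0.12, "grip": 0.05},
  ],
)

```text
clock: 13.7
tcp_pos: [0.5773, -0.081, 0.2492]
eef_rot: [[0.83, -0.558, -0.002], [-0.558, -0.83, 0.001], [-0.003, 0.001, -1.0]]
wrist_force: [0.1, -0.2, 0.5]
width: 0.172
grip_force: 15.0
```

Call:
jog_arm(
  increments=[
    {"travel": [0, 0, 0], "yaw": 0.12, "grip": 0.05},
    {"travel": [0, 0, 0], "yaw": 0.12, "grip": 0.05},
    {"travel": [0, 0, 0], "yaw": 0.12, "grip": 0.05},
    {"travel": [0, 0, 0], "yaw": 0.12, "grip": 0.05},
    {"travel": [0, 0, 0], "yaw": 0.12, "grip": 0.05},
  ],
)

```text
clock: 14.12
tcp_pos: [0.5773, -0.081, 0.2492]
eef_rot: [[0.37, -0.929, -0.002], [-0.929, -0.37, 0.001], [-0.002, 0.002, -1.0]]
wrist_force: [0.0, -0.5, -0.5]
width: 0.174
grip_force: 15.0
```

Call:
jog_arm(
  increments=[
    {"travel": [0, 0, 0], "yaw": 0.12, "grip": 0.05},
    {"travel": [0, 0, 0], "yaw": 0.08, "grip": 0.05},
    {"travel": [0, 0, 0], "yaw": 0, "grip": 0.05},
    {"travel": [0, 0, 0], "yaw": 0, "grip": 0.05},
    {"travel": [0, 0, 0], "yaw": 0, "grip": 0.05},
  ],
)

```text
clock: 14.53
tcp_pos: [0.5775, -0.0811, 0.2501]
eef_rot: [[0.187, -0.982, -0.001], [-0.982, -0.187, 0.0], [-0.001, 0.001, -1.0]]
wrist_force: [-0.0, -0.6, -0.3]
width: 0.174
grip_force: 15.0
```

Run:
```python
from h import *
s=readout.state();R=s["eef_rot"];print(s["clock"],s["tcp_pos"].round(4),np.arctan2(R[1,0],R[0,0]),tool((.5991,-.189,.0317)).round(4),s["q"].round(2))
```

```text
14.5333 [ 0.5775 -0.0811  0.2501] -1.3829798717483237 [ 0.1101 -0.0013  0.2183] [-0.34  0.44  1.29  0.    1.41  2.61]
```

Call:
jog_arm(
  increments=[
    {"travel": [0.02, -0.0013, 0], "yaw": 0.003, "grip": 0.05},
    {"travel": [0.025, 0, 0], "yaw": 0, "grip": 0.05},
    {"travel": [0.025, 0, 0], "yaw": 0, "grip": 0.05},
    {"travel": [0.025, 0, 0], "yaw": 0, "grip": 0.05},
    {"travel": [0.015, 0, 0], "yaw": 0, "grip": 0.05},
  ],
)

```text
clock: 14.95
tcp_pos: [0.599, -0.1913, 0.2501]
eef_rot: [[0.182, -0.983, -0.001], [-0.983, -0.182, -0.0], [-0.0, 0.001, -1.0]]
wrist_force: [-0.2, 0.5, -0.8]
width: 0.176
grip_force: 15.0
```

Call:
jog_arm(
  increments=[
    {"travel": [0, 0, 0], "yaw": 0, "grip": 0.05},
    {"travel": [0, 0, 0], "yaw": 0, "grip": 0.05},
    {"travel": [0, 0, 0], "yaw": 0, "grip": 0.05},
    {"travel": [0, 0, 0], "yaw": 0, "grip": 0.05},
    {"travel": [0, 0, 0], "yaw": 0, "grip": 0.05},
  ],
)

```text
clock: 15.37
tcp_pos: [0.599, -0.1881, 0.2509]
eef_rot: [[0.183, -0.983, 0.0], [-0.983, -0.183, 0.0], [-0.0, -0.0, -1.0]]
wrist_force: [-0.3, 0.0, -0.4]
width: 0.174
grip_force: 15.0
```

Run:
```python
from h import *
g=grab("wrist","w10");np.save("w10.npy",g,allow_pickle=True)
s=readout.state();R=s["eef_rot"];print(s["clock"],s["tcp_pos"].round(4),np.arctan2(R[1,0],R[0,0]),tool((.5991,-.189,.0317)).round(4),s["q"].round(2))
o=np.array([.589,-.1345]);c,sn=np.cos(.184),np.sin(.184)
W=lambda x,y,z:np.array([o[0]+c*x-sn*y,o[1]+sn*x+c*y,z])
for n,p in (("base-y corner near",(-60,-65,18)),("far",(125,-65,18)),("collar",(98,0,165)),("tip",(66,0,165)),("post base",(98,0,18)),("rest-y",(0,-26,47))): print(n,proj(g,W(*np.array(p)/1000)).round(1))
im=g["color"].max(2).astype(int)
p1=proj(g,W(-.03,-.065,.018));c_=int(p1[0])
print("edge col",c_,im[int(p1[1])-12:int(p1[1])+13,c_],int(p1[1]))
```

```text
15.4167 [ 0.599  -0.1883  0.251 ] -1.3872011791929966 [7.000e-04 1.000e-04 2.193e-01] [-0.49  0.54  1.13  0.    1.47  2.47]
base-y corner near [316.9 149.1]
far [150.5 149.2]
collar [131.4 265.3]
tip [174.4 265.3]
post base [178.6 204.9]
rest-y [263.  189.9]
edge col 289 [135 133 132 131 131 132 133 133 134 133 124  96  64  49  45  47  47  47
  48  46  46  46  47  46  45] 149
```

Run:
```python
from h import *
g=np.load("w10.npy",allow_pickle=True).item();im=cv2.GaussianBlur(g["color"].max(2),(3,3),0).astype(int)
for r in (160,170): d=np.diff(im[r]);print(r,"left edge",130+d[130:175].argmin(),"right",300+d[300:335].argmax())
```

```text
160 left edge 153 right 315
170 left edge 153 right 314
```

Call:
jog_arm(
  increments=[
    {"travel": [0.0006, 0, 0.01], "yaw": 0, "grip": 0.05},
    {"travel": [0, 0, 0.014], "yaw": 0, "grip": 0.05},
    {"travel": [0, 0, 0.014], "yaw": 0, "grip": 0.05},
    {"travel": [0, 0, 0.014], "yaw": 0, "grip": 0.05},
    {"travel": [0, 0, 0.014], "yaw": 0, "grip": 0.05},
  ],
)

```text
clock: 15.83
tcp_pos: [0.5989, -0.1894, 0.1833]
eef_rot: [[0.182, -0.983, -0.001], [-0.983, -0.182, 0.0], [-0.0, 0.0, -1.0]]
wrist_force: [0.6, -0.2, -1.5]
width: 0.173
grip_force: 15.0
```

Call:
jog_arm(
  increments=[
    {"travel": [0, 0, 0.014], "yaw": 0, "grip": 0.05},
    {"travel": [0, 0, 0.014], "yaw": 0, "grip": 0.05},
    {"travel": [0, 0, 0.014], "yaw": 0, "grip": 0.05},
    {"travel": [0, 0, 0.014], "yaw": 0, "grip": 0.05},
    {"travel": [0, 0, 0.008], "yaw": 0, "grip": 0.05},
  ],
)

```text
clock: 16.25
tcp_pos: [0.5984, -0.1891, 0.1184]
eef_rot: [[0.182, -0.983, -0.002], [-0.983, -0.182, 0.001], [-0.002, 0.002, -1.0]]
wrist_force: [-0.0, 0.1, -0.4]
width: 0.177
grip_force: 15.0
```

Call:
jog_arm(
  increments=[
    {"travel": [0, 0, 0.005], "yaw": 0, "grip": 0.05},
    {"travel": [0, 0, 0.005], "yaw": 0, "grip": 0.05},
    {"travel": [0, 0, 0.005], "yaw": 0, "grip": 0.05},
    {"travel": [0, 0, 0], "yaw": 0, "grip": 0.05},
    {"travel": [0, 0, 0], "yaw": 0, "grip": 0.05},
  ],
)

```text
clock: 16.67
tcp_pos: [0.5992, -0.1897, 0.1059]
eef_rot: [[0.181, -0.983, 0.0], [-0.983, -0.181, -0.0], [0.0, -0.0, -1.0]]
wrist_force: [0.7, -0.1, -0.0]
width: 0.175
grip_force: 15.0
```

Call:
jog_arm(
  increments=[
    {"travel": [0, 0, 0.005], "yaw": 0, "grip": 0.05},
    {"travel": [0, 0, 0.005], "yaw": 0, "grip": 0.05},
    {"travel": [0, 0, 0.005], "yaw": 0, "grip": 0.05},
    {"travel": [0, 0, 0.005], "yaw": 0, "grip": 0.05},
    {"travel": [0, 0, 0.005], "yaw": 0, "grip": 0.05},
  ],
)

```text
clock: 17.08
tcp_pos: [0.599, -0.1897, 0.0801]
eef_rot: [[0.181, -0.983, -0.0], [-0.983, -0.181, 0.0], [-0.0, 0.0, -1.0]]
wrist_force: [-0.3, -0.3, -0.1]
width: 0.173
grip_force: 15.0
```

Call:
jog_arm(
  increments=[
    {"travel": [0, 0, 0.005], "yaw": 0, "grip": 0.05},
    {"travel": [0, 0, 0.005], "yaw": 0, "grip": 0.05},
    {"travel": [0, 0, 0.005], "yaw": 0, "grip": 0.05},
    {"travel": [0, 0, 0], "yaw": 0, "grip": 0.05},
    {"travel": [0, 0, 0], "yaw": 0, "grip": 0.05},
  ],
)

```text
clock: 17.5
tcp_pos: [0.599, -0.1896, 0.0655]
eef_rot: [[0.181, -0.983, -0.0], [-0.983, -0.181, 0.0], [-0.0, 0.0, -1.0]]
wrist_force: [0.5, 0.6, -0.5]
width: 0.173
grip_force: 15.0
```

Run:
```python
from h import *
s=readout.state();R=s["eef_rot"];print(s["clock"],s["tcp_pos"].round(4),np.arctan2(R[1,0],R[0,0]),tool((.5991,-.189,.0317)).round(4),s["wrist_force"].round(1))
```

```text
17.5 [ 0.599  -0.1896  0.0655] -1.388487001829108 [-0.0006 -0.0002  0.0338] [ 0.5  0.6 -0.5]
```

Call:
jog_arm(
  increments=[
    {"travel": [-0.0005, 0, 0.006], "yaw": 0, "grip": 0.05},
    {"travel": [0, 0, 0.006], "yaw": 0, "grip": 0.05},
    {"travel": [0, 0, 0.006], "yaw": 0, "grip": 0.05},
    {"travel": [0, 0, 0.006], "yaw": 0, "grip": 0.05},
    {"travel": [0, 0, 0.005], "yaw": 0, "grip": 0.05},
  ],
)

```text
clock: 17.92
tcp_pos: [0.5988, -0.1891, 0.0358]
eef_rot: [[0.181, -0.983, -0.001], [-0.983, -0.181, 0.0], [-0.0, 0.001, -1.0]]
wrist_force: [0.5, 0.5, 0.0]
width: 0.175
grip_force: 15.0
```

Call:
jog_arm(
  increments=[
    {"travel": [0, 0, 0.0015], "yaw": 0, "grip": 0.05},
    {"travel": [0, 0, 0.001], "yaw": 0, "grip": 0.05},
    {"travel": [0, 0, 0], "yaw": 0, "grip": 0.05},
    {"travel": [0, 0, 0], "yaw": 0, "grip": 0.05},
    {"travel": [0, 0, 0], "yaw": 0, "grip": 0.05},
  ],
)

```text
clock: 18.33
tcp_pos: [0.5992, -0.1893, 0.0346]
eef_rot: [[0.181, -0.983, 0.001], [-0.983, -0.181, -0.0], [0.0, -0.0, -1.0]]
wrist_force: [0.1, 0.2, -1.3]
width: 0.175
grip_force: 15.0
```

Run:
```python
from h import *
s=readout.state();R=s["eef_rot"];print(s["clock"],s["tcp_pos"].round(4),tool((.5991,-.189,.0317)).round(4),s["wrist_force"].round(1),s["torque"].round(2))
f=grab("side","s11")
```

```text
18.3333 [ 0.5992 -0.1893  0.0346] [-0.0003  0.      0.0029] [ 0.1  0.2 -1.3] [ 0.11 -0.04 -0.  ]
```

Call:
jog_arm(
  increments=[
    {"travel": [0, 0, 0.001], "yaw": 0, "grip": 0.05},
    {"travel": [0, 0, 0], "yaw": 0, "grip": 0.05},
    {"travel": [0, 0, 0.001], "yaw": 0, "grip": 0.05},
    {"travel": [0, 0, 0], "yaw": 0, "grip": 0.05},
    {"travel": [0, 0, 0], "yaw": 0, "grip": 0.05},
  ],
)

```text
clock: 18.8
tcp_pos: [0.5991, -0.1892, 0.0322]
eef_rot: [[0.181, -0.983, 0.0], [-0.983, -0.181, -0.0], [0.0, -0.0, -1.0]]
wrist_force: [0.3, 0.5, 0.7]
width: 0.171
grip_force: 15.0
```

Call:
jog_arm(
  increments=[
    {"travel": [0, 0, 0.0005], "yaw": 0, "grip": 0.05},
    {"travel": [0, 0, 0], "yaw": 0, "grip": 0.05},
    {"travel": [0, 0, 0], "yaw": 0, "grip": 0.05},
    {"travel": [0, 0, 0], "yaw": 0, "grip": 0.05},
  ],
)

```text
clock: 19.13
tcp_pos: [0.5991, -0.1892, 0.0318]
eef_rot: [[0.181, -0.983, 0.0], [-0.983, -0.181, -0.0], [0.0, -0.0, -1.0]]
wrist_force: [0.5, 0.2, 0.6]
width: 0.17
grip_force: 15.0
```

Run:
```python
from h import *
s=readout.state();R=s["eef_rot"];print(s["clock"],s["tcp_pos"].round(4),tool((.5991,-.189,.0317)).round(4),s["wrist_force"].round(1),s["torque"].round(2))
```

```text
19.1333 [ 0.5991 -0.1892  0.0318] [-0.0002 -0.      0.0001] [0.5 0.2 0.6] [ 0.14 -0.12 -0.03]
```

Call:
jog_arm(
  increments=[
    {"travel": [0, 0, 0.0005], "yaw": 0, "grip": 0.05},
    {"travel": [0, 0, 0], "yaw": 0, "grip": 0.05},
    {"travel": [0, 0, 0], "yaw": 0, "grip": 0.19},
    {"travel": [0, 0, 0], "yaw": 0, "grip": 0.22},
    {"travel": [0, 0, 0], "yaw": 0, "grip": 0.26},
  ],
)

```text
clock: 19.55
tcp_pos: [0.5988, -0.1891, 0.031]
eef_rot: [[0.181, -0.983, -0.001], [-0.983, -0.181, 0.0], [-0.0, 0.001, -1.0]]
wrist_force: [-0.4, 0.7, 0.6]
width: 0.252
grip_force: 0.0
```

Call:
jog_arm(
  increments=[
    {"travel": [0, 0, 0], "yaw": 0, "grip": 0.32},
    {"travel": [0, 0, 0], "yaw": 0, "grip": 0.38},
    {"travel": [0, 0, 0], "yaw": 0, "grip": 0.38},
    {"travel": [0, 0, 0], "yaw": 0, "grip": 0.38},
    {"travel": [0, 0, 0], "yaw": 0, "grip": 0.38},
  ],
)

```text
clock: 19.97
tcp_pos: [0.599, -0.1892, 0.0312]
eef_rot: [[0.181, -0.983, -0.0], [-0.983, -0.181, 0.0], [-0.0, 0.0, -1.0]]
wrist_force: [0.3, -0.2, -0.2]
width: 0.377
grip_force: 0.0
```

Run:
```python
from h import *
s=readout.state();print(s["clock"],s["tcp_pos"].round(4),s["width"],s["wrist_force"].round(1),s["torque"].round(2))
```

```text
19.9667 [ 0.599  -0.1892  0.0312] 0.3774164457375297 [ 0.3 -0.2 -0.2] [ 0.09 -0.11  0.03]
```

Released. Lifting clear, then turning to look at the tube and pointer from two places.

Call:
jog_arm(
  increments=[
    {"travel": [0, 0, -0.004], "yaw": 0, "grip": 0.38},
    {"travel": [0, 0, -0.008], "yaw": 0, "grip": 0.38},
    {"travel": [0, 0, -0.012], "yaw": 0, "grip": 0.38},
    {"travel": [0, 0, -0.014], "yaw": 0, "grip": 0.38},
    {"travel": [0, 0, -0.014], "yaw": 0, "grip": 0.38},
  ],
)

```text
clock: 20.38
tcp_pos: [0.5992, -0.1893, 0.0851]
eef_rot: [[0.181, -0.983, 0.001], [-0.983, -0.181, -0.0], [0.001, -0.001, -1.0]]
wrist_force: [-0.8, -0.7, 0.2]
width: 0.378
grip_force: 0.0
```

Call:
jog_arm(
  increments=[
    {"travel": [0, 0, -0.014], "yaw": 0, "grip": 0.38},
    {"travel": [0, 0, -0.016], "yaw": 0, "grip": 0.38},
    {"travel": [0, 0, -0.02], "yaw": 0, "grip": 0.38},
    {"travel": [0, 0, -0.025], "yaw": 0, "grip": 0.38},
    {"travel": [0, 0, -0.03], "yaw": 0, "grip": 0.38},
  ],
)

```text
clock: 20.8
tcp_pos: [0.5985, -0.1889, 0.1897]
eef_rot: [[0.181, -0.983, -0.001], [-0.983, -0.181, 0.0], [-0.001, 0.001, -1.0]]
wrist_force: [1.1, -0.3, -0.5]
width: 0.377
grip_force: 0.0
```

Call:
jog_arm(
  increments=[
    {"travel": [0, 0, -0.03], "yaw": 0, "grip": 0.38},
    {"travel": [0, 0, -0.03], "yaw": 0, "grip": 0.38},
    {"travel": [0, 0, -0.03], "yaw": -0.1, "grip": 0.38},
    {"travel": [0, 0, -0.02], "yaw": -0.12, "grip": 0.38},
    {"travel": [0, 0, 0], "yaw": -0.12, "grip": 0.38},
  ],
)

```text
clock: 21.22
tcp_pos: [0.5996, -0.1895, 0.3048]
eef_rot: [[0.504, -0.864, 0.008], [-0.864, -0.504, -0.005], [0.008, -0.005, -1.0]]
wrist_force: [-0.1, -0.6, 0.3]
width: 0.378
grip_force: 0.0
```

Call:
jog_arm(
  increments=[
    {"travel": [0, 0, 0], "yaw": -0.12, "grip": 0.38},
    {"travel": [0, 0, 0], "yaw": -0.12, "grip": 0.38},
    {"travel": [0, 0, 0], "yaw": -0.12, "grip": 0.38},
    {"travel": [0, 0, 0], "yaw": -0.12, "grip": 0.38},
    {"travel": [0, 0, 0], "yaw": -0.12, "grip": 0.38},
  ],
)

```text
clock: 21.63
tcp_pos: [0.5988, -0.1891, 0.2997]
eef_rot: [[0.904, -0.428, 0.001], [-0.428, -0.904, -0.001], [0.001, 0.0, -1.0]]
wrist_force: [0.2, 0.2, 0.2]
width: 0.381
grip_force: 0.0
```

Call:
jog_arm(
  increments=[
    {"travel": [0, 0, 0], "yaw": -0.12, "grip": 0.38},
    {"travel": [0, 0, 0], "yaw": -0.12, "grip": 0.38},
    {"travel": [0, 0, 0], "yaw": -0.12, "grip": 0.38},
    {"travel": [0, 0, 0], "yaw": -0.12, "grip": 0.38},
    {"travel": [0, 0, 0], "yaw": -0.12, "grip": 0.38},
  ],
)

```text
clock: 22.05
tcp_pos: [0.5988, -0.1891, 0.2997]
eef_rot: [[0.988, 0.157, 0.001], [0.157, -0.988, -0.001], [0.001, 0.001, -1.0]]
wrist_force: [-0.4, -0.1, -0.3]
width: 0.381
grip_force: 0.0
```

Call:
jog_arm(
  increments=[
    {"travel": [-0.012, -0.035, 0], "yaw": -0.03, "grip": 0.38},
    {"travel": [-0.012, -0.035, 0], "yaw": 0, "grip": 0.38},
    {"travel": [-0.012, -0.035, 0], "yaw": 0, "grip": 0.38},
    {"travel": [-0.012, -0.035, 0], "yaw": 0, "grip": 0.38},
    {"travel": [-0.012, -0.035, 0], "yaw": 0, "grip": 0.38},
  ],
)

```text
clock: 22.47
tcp_pos: [0.508, -0.026, 0.2995]
eef_rot: [[0.984, 0.18, 0.002], [0.18, -0.984, -0.0], [0.001, 0.001, -1.0]]
wrist_force: [1.3, 1.0, -0.1]
width: 0.386
grip_force: 0.0
```

Call:
jog_arm(
  increments=[
    {"travel": [0, 0, 0], "yaw": 0, "grip": 0.38},
    {"travel": [0, 0, 0], "yaw": 0, "grip": 0.38},
    {"travel": [0, 0, 0], "yaw": 0, "grip": 0.38},
    {"travel": [0, 0, 0], "yaw": 0, "grip": 0.38},
  ],
)

```text
clock: 22.8
tcp_pos: [0.5098, -0.0283, 0.2985]
eef_rot: [[0.984, 0.179, 0.0], [0.179, -0.984, -0.0], [0.0, 0.0, -1.0]]
wrist_force: [-0.8, 0.1, 0.2]
width: 0.382
grip_force: 0.0
```

```bash
cat > st.py <<'E'
from h import *
o=np.array([.589,-.1345]);c_,s_=np.cos(.184),np.sin(.184)
W=lambda x,y,z:np.array([o[0]+c_*x-s_*y,o[1]+s_*x+c_*y,z])
def snap(n):
    g=grab("wrist",n);np.save(n+".npy",g,allow_pickle=True)
    s=readout.state();R=s["eef_rot"];print(s["clock"],s["tcp_pos"].round(4),np.arctan2(R[1,0],R[0,0]).round(4))
    for k,p in (("tip",(.066,0,.165)),("collar",(.098,0,.165)),("cradle",(0,0,.046)),("closure",(0,-.051,.046))): print(k,proj(g,W(*p)).round(1),end=" ")
    h=cv2.cvtColor(g["color"],cv2.COLOR_RGB2HSV)
    for m,st,c in comps((h[...,0]>120)&(h[...,0]<155)&(h[...,1]>90)&(h[...,2]>40),60): print("\npurple",st,c.round(1),onz(g,c,.046).round(4),W(0,-.051,.046).round(4))
    return g
E
python3 -c "
from st import *
snap('w12')"
```

```text
22.85 [ 0.5098 -0.0284  0.2982] 0.1802
tip [422.6  15.1] collar [427.8 -33.8] cradle [368.2 103.5] closure [413.4 103.3] 
purple [125  81  13  18 181] [131.2  89.4] [0.5564 0.1301 0.046 ] [ 0.5983 -0.1846  0.046 ]

purple [407  97  17  13 178] [414.4 102.9] [ 0.599  -0.1857  0.046 ] [ 0.5983 -0.1846  0.046 ]
```

Call:
jog_arm(
  increments=[
    {"travel": [0, 0.034, 0], "yaw": 0, "grip": 0.38},
    {"travel": [0, 0.034, 0], "yaw": 0, "grip": 0.38},
    {"travel": [0, 0.034, 0], "yaw": 0, "grip": 0.38},
    {"travel": [0, 0.034, 0], "yaw": 0, "grip": 0.38},
    {"travel": [0, 0.034, 0], "yaw": 0, "grip": 0.38},
  ],
)

```text
clock: 23.27
tcp_pos: [0.5401, -0.1973, 0.2979]
eef_rot: [[0.984, 0.179, -0.0], [0.179, -0.984, 0.0], [-0.0, -0.0, -1.0]]
wrist_force: [-0.0, 0.4, 0.9]
width: 0.382
grip_force: 0.0
```

Call:
jog_arm(
  increments=[
    {"travel": [0, 0.034, 0], "yaw": 0, "grip": 0.38},
    {"travel": [0, 0.034, 0], "yaw": 0, "grip": 0.38},
    {"travel": [0, 0, 0], "yaw": 0, "grip": 0.38},
    {"travel": [0, 0, 0], "yaw": 0, "grip": 0.38},
    {"travel": [0, 0, 0], "yaw": 0, "grip": 0.38},
  ],
)

```text
clock: 23.68
tcp_pos: [0.5522, -0.2616, 0.2979]
eef_rot: [[0.984, 0.18, -0.001], [0.18, -0.984, 0.001], [-0.0, -0.001, -1.0]]
wrist_force: [-0.2, 1.3, -0.7]
width: 0.382
grip_force: 0.0
```

```bash
python3 -c "
from st import *
snap('w13')"
```

```text
23.7333 [ 0.5523 -0.261   0.2982] 0.1819
tip [103.2  14.7] collar [ 97.6 -34.4] cradle [158.4 103.3] closure [203.6 103.2] 
purple [195  97  18  13 217] [203.3 102.9] [ 0.5986 -0.1843  0.046 ] [ 0.5983 -0.1846  0.046 ]
```

Run:
```python
from st import *
A=np.load("w12.npy",allow_pickle=True).item();B=np.load("w13.npy",allow_pickle=True).item()
print("closure",tri((A,(414.4,102.9)),(B,(203.3,102.9))))
for f,c0 in ((A,412),(B,88)):
    g=f["color"].max(2);print(c0);print("\n".join(" ".join("%3d"%v for v in r) for r in g[0:34,c0:c0+28]))
    for k in (.15,.18): print(k,proj(f,W(.066,0,k)).round(1))
```

```text
closure (array([ 0.59877581, -0.18464442,  0.04841127]), np.float64(8.665443918552257e-05))
412
 64  64  65  64  65  64  65  68  78  98 123 145 163 175 183 185 181 183 204 225 233 235 235 235 235 235 236 236
 64  64  64  64  64  64  65  66  75  93 117 138 155 168 175 175 175 188 214 229 234 235 235 235 235 236 236 236
 64  64  64  64  64  64  64  66  71  86 107 131 153 169 176 174 177 201 223 232 235 235 235 234 235 236 236 236
 63  64  65  64  64  64  64  65  69  78 102 133 163 186 193 186 193 218 229 234 234 234 234 234 235 236 236 236
 64  64  64  64  64  65  65  65  66  77 104 142 177 200 206 201 209 226 232 233 233 233 233 234 235 236 236 236
 64  64  65  64  64  65  65  65  66  78 108 149 184 206 210 206 218 229 233 233 233 233 234 235 235 236 236 236
 64  65  64  65  65  64  65  65  67  79 111 153 189 208 210 208 221 231 234 234 234 234 234 235 236 236 236 235
 64  63  65  65  65  65  65  65  68  82 115 158 193 211 210 209 223 232 235 235 235 235 235 236 236 236 236 235
 64  64  65  64  65  65  66  65  69  85 121 164 199 215 212 213 226 234 236 235 236 236 236 236 236 236 235 
[... 5988 characters left out ...]
 237 237 237 237 238 238 237 236 235 233 233 234 233 220 171 106  65  60  60  60  60  60  60  60  60  61
238 238 237 238 238 237 238 238 237 236 234 232 232 233 233 224 185 119  69  61  61  60  61  60  60  60  61  61
237 237 237 238 237 238 238 238 237 236 234 233 233 233 233 227 194 126  70  61  61  61  60  61  60  61  61  61
237 237 238 237 238 237 238 237 237 237 236 234 234 233 233 228 197 130  73  60  61  61  60  61  62  61  61  61
237 237 237 237 237 237 237 237 237 237 237 236 235 235 233 228 200 135  77  62  60  61  61  60  61  60  61  61
237 236 236 235 235 236 236 237 238 237 237 237 236 235 234 229 203 143  84  64  62  61  60  61  61  61  60  61
0.15 [111.9  19.1]
0.18 [93.5  9.7]
```

Tube is seated: the closure is within 1 mm of where it should be, so the label is centred to about 1 mm. The pointer tip shows at about (424.8,13) in w12 and (99.8,13) in w13, giving z ≈ 0.1685, and the side view agrees with 0.168. Now measuring the lens.

Run:
```python
from st import *
C={}
for k in ("w2","w3","w4"):
    f=np.load(k+".npy",allow_pickle=True).item();g=f["color"].max(2).copy();g[228:]=255
    for m,st,c in comps(g<75,250):
        (x,y),r=cv2.minEnclosingCircle(cv2.findNonZero(m.astype(np.uint8)));q=rect(m)
        # rim: hollow, handle: long
        fill=st[4]/(np.pi*r*r)
        print(k,st,"circ",round(x,1),round(y,1),round(r,1),"rect",np.round(q[0],1),np.round(q[1],1),round(q[2],1))
```

```text
w2 [250 120  15  62 869] circ 257.0 150.5 31.1 rect [257.  150.5] [61. 14.] 90.0
w3 [ 168    0  114   43 2885] circ 224.4 15.8 58.5 rect [224.5  21. ] [ 42. 113.] 90.0
w3 [   0   33   24  133 1745] circ 5.0 99.0 66.2 rect [ 7.3 99.3] [ 16.1 132.2] 7.5
w3 [   0  191   69   37 1651] circ 32.7 209.0 37.4 rect [ 34. 209.] [36. 68.] 90.0
w3 [419 197  18  31 266] circ 427.5 212.0 17.2 rect [427.5 212. ] [31.4 14.8] 84.8
w4 [313   0  51  18 522] circ 338.0 6.5 25.8 rect [338.    8.5] [17. 50.] 90.0
w4 [  68   34   18  135 1243] circ 72.5 101.0 67.2 rect [ 76.4 101.3] [ 10.4 134.3] 3.7
w4 [454  56  58  80 674] circ 491.0 93.6 41.7 rect [482.5  95.5] [79. 57.] 90.0
w4 [494 155  18  73 884] circ 503.0 191.0 36.9 rect [502.5 191. ] [72. 17.] 90.0
w4 [  49  191   92   37 2269] circ 93.9 216.2 46.1 rect [ 94.5 209. ] [91. 36.] 0.0
```

Call:
jog_arm(
  increments=[
    {"travel": [-0.031, 0.0226, 0], "yaw": 0, "grip": 0.45},
    {"travel": [-0.031, 0.0226, 0], "yaw": 0, "grip": 0.45},
    {"travel": [-0.031, 0.0226, 0], "yaw": 0, "grip": 0.45},
    {"travel": [-0.031, 0.0226, 0], "yaw": 0, "grip": 0.45},
    {"travel": [-0.031, 0.0226, 0], "yaw": 0, "grip": 0.45},
  ],
)

```text
clock: 24.15
tcp_pos: [0.4193, -0.4005, 0.2989]
eef_rot: [[0.983, 0.182, 0.001], [0.182, -0.983, -0.001], [0.0, 0.001, -1.0]]
wrist_force: [0.4, -1.7, -0.8]
width: 0.449
grip_force: 0.0
```

Call:
jog_arm(
  increments=[
    {"travel": [0, 0, 0], "yaw": -0.09, "grip": 0.45},
    {"travel": [0, 0, 0], "yaw": -0.09, "grip": 0.45},
    {"travel": [0, 0, 0], "yaw": 0, "grip": 0.45},
    {"travel": [0, 0, 0], "yaw": 0, "grip": 0.45},
    {"travel": [0, 0, 0], "yaw": 0, "grip": 0.45},
  ],
)

```text
clock: 24.57
tcp_pos: [0.4207, -0.3999, 0.2985]
eef_rot: [[0.936, 0.353, 0.0], [0.353, -0.936, -0.0], [0.0, 0.0, -1.0]]
wrist_force: [0.2, 0.2, 0.2]
width: 0.452
grip_force: 0.0
```

```bash
cat > lens.py <<'E'
from st import *
def meas(n,thr=100):
    f=snap(n);g=cv2.GaussianBlur(f["color"],(3,3),0).max(2);g[232:]=255;out={}
    for m,st,c in comps(g<thr,150):
        u=m.astype(np.uint8);(x,y),r=cv2.minEnclosingCircle(cv2.findNonZero(u));q=rect(m)
        print("\n",st,"circ",round(x,1),round(y,1),round(r,1),"rect",np.round(q[0],1),np.round(q[1],1),round(q[2],1),"z15",onz(f,(x,y),.015).round(4))
        if min(q[1])<25 and max(q[1])>45:
            p=np.argwhere(m)[:,::-1];l=cv2.fitLine(np.float32(p),cv2.DIST_L2,0,.01,.01).ravel()
            L=max(q[1])/2;a=onz(f,l[2:]-l[:2]*L,.016);b=onz(f,l[2:]+l[:2]*L,.016);print("  handle",onz(f,l[2:],.016).round(4),"ends",a.round(4),b.round(4),np.linalg.norm(a-b).round(4),"dir",np.arctan2(*(a-b)[[1,0]]).round(4))
E
python3 -c "
from lens import *
meas('w14')"
```

```text
24.6167 [ 0.4207 -0.4     0.2984] 0.3606
tip [ -34.3 -336.4] collar [ -37.1 -411.6] cradle [ 70.8 -97.8] closure [122.9 -87.1] 
 [253  93  14  73 896] circ 259.5 129.1 36.2 rect [259.5 129. ] [72. 13.] 90.0 z15 [ 0.4449 -0.3858  0.015 ]
  handle [ 0.4425 -0.3866  0.016 ] ends [ 0.4827 -0.3711  0.016 ] [ 0.4001 -0.403   0.016 ] 0.0885 dir 0.3691
```

Run:
```python
from st import *
f=np.load("w14.npy",allow_pickle=True).item();g=f["color"].max(2)
print("col 259",g[0:190:3,259]);
for r in (110,130,150): print(r,g[r,246:274])
m=(g<170).astype(np.uint8);m[232:]=0
for mm,st,c in comps(m,150): print(st,c.round(1))
# rim outer edge: circle fit on the outermost dark points, row by row
pts=[]
for r in range(0,52,2):
    d=np.where(g[r,200:320]<150)[0]
    if len(d): pts+= [(200+d[0]-.5,r),(200+d[-1]+.5,r)]
P=np.array(pts);A=np.c_[2*P,np.ones(len(P))];s=np.linalg.lstsq(A,(P**2).sum(1),rcond=None)[0];r=np.sqrt(s[2]+s[0]**2+s[1]**2)
print("rim px",s[:2],r,"world",onz(f,s[:2],.011).round(4),"radius mm",r*np.linalg.norm(onz(f,(256,20),.011)-onz(f,(257,20),.011))*1000)
```

```text
col 259 [118 192 204 204 206 204 203 204 204 204 204 203 204 206 206 205 207 207
 205 206 208 208 170  99 217 243 243 243 243 243 228  96  92  91  90  90
  90  89  88  87  78  71  71  69  69  67  66  64  62  60  59  59  57  57
  56  72 137 141 141 136 138 137 137 139]
110 [239 239 239 239 234 213 154 101  85  87  89  90  90  89  89  89  89  87
  85 104 156 210 231 236 237 237 237 238]
130 [170 171 172 171 170 163 139 100  73  69  69  69  69  69  69  69  69  69
  68  75  99 132 155 163 164 166 167 169]
150 [138 139 139 139 139 134 118  91  68  60  59  59  58  59  59  59  59  60
  59  64  80 107 128 136 137 137 138 137]
[ 223    0   71   73 1176] [257.9  34.9]
[    0    91   329   141 18248] [178.4 186.7]
rim px [257.8069789  31.786706 ] 35.6007218327152 world [ 0.5491 -0.3448  0.011 ] radius mm 41.20453240132438
```

Run:
```python
from st import *
f=np.load("w14.npy",allow_pickle=True).item();g=f["color"].max(2).astype(float)
c=onz(f,(257.8,32.5),.012);H=[]
for r in range(95,163,3):
    d=np.diff(g[r,246:274]);a=d[:14].argmin();b=14+d[14:].argmax();
    ca=246+np.average(np.arange(28)[max(a-2,0):a+3],weights=-np.minimum(d[max(a-2,0):a+3],-.01))+.5;cb=246+np.average(np.arange(27)[b-2:b+3],weights=np.maximum(d[b-2:b+3],.01))+.5
    H.append(((ca+cb)/2,r,cb-ca))
H=np.array(H);l=np.polyfit(H[:,1],H[:,0],1);print("mid col at 95,163",np.polyval(l,[95,163]),"width px",H[:,2].mean())
a,b=onz(f,(np.polyval(l,91.5),91.5),.016),onz(f,(np.polyval(l,166),166),.016)
print("rim",c.round(4),"ends",a.round(4),b.round(4),"dist",[np.linalg.norm((p-c)[:2]).round(4) for p in (a,b)],"dir handle",np.arctan2(*(a-b)[[1,0]]).round(4),"dir rim-b",np.arctan2(*(c-b)[[1,0]]).round(4))
th=np.arctan2(*(c-b)[[1,0]]);u=np.array([np.cos(th),np.sin(th)])
cc=((a[:2]+.057*u)+(b[:2]+.157*u))/2;print("centre from handle",cc.round(4));G=cc-.08*u;print("grasp -80:",G.round(4),"yaw",th.round(4))
# height check of handle: rim centre in w3 vs here
w3=np.load("w3.npy",allow_pickle=True).item();g3=w3["color"].max(2)
P=[]
for r in range(102,172,3):
    d=np.where(g3[r,370:475]<130)[0]
    if len(d)>3:P+=[(370+d[0]-.5,r),(370+d[-1]+.5,r)]
P=np.array(P);A=np.c_[2*P,np.ones(len(P))];s=np.linalg.lstsq(A,(P**2).sum(1),rcond=None)[0];print("w3 rim",s[:2],np.sqrt(s[2]+s[0]**2+s[1]**2),tri((f,(257.8,32.5)),(w3,s[:2])))
print("tool to grasp at z .003",tool((*G,.003)).round(4))
```

```text
mid col at 95,163 [258.74901715 259.98949698] width px 14.176209354727858
rim [ 0.5482 -0.3452  0.012 ] ends [ 0.4866 -0.3692  0.016 ] [ 0.4016 -0.4027  0.016 ] dist [np.float64(0.0662), np.float64(0.1574)] dir handle 0.3753 dir rim-b 0.3742
centre from handle [ 0.5437 -0.3469]
grasp -80: [ 0.4692 -0.3761] yaw 0.3742
w3 rim [421.01134113 136.18134507] 39.336379148184946 (array([ 0.54827991, -0.34482621,  0.00904993]), np.float64(0.0003715276945426489))
tool to grasp at z .003 [ 0.0538 -0.0053  0.2954]
```

Call:
jog_arm(
  increments=[
    {"travel": [0.018, -0.0018, 0], "yaw": 0, "grip": 0.45},
    {"travel": [0.018, -0.0018, 0], "yaw": 0, "grip": 0.45},
    {"travel": [0.0178, -0.0017, 0.02], "yaw": -0.0136, "grip": 0.45},
    {"travel": [0, 0, 0.035], "yaw": 0, "grip": 0.45},
    {"travel": [0, 0, 0.035], "yaw": 0, "grip": 0.45},
  ],
)

```text
clock: 25.03
tcp_pos: [0.47, -0.3757, 0.2078]
eef_rot: [[0.93, 0.367, 0.002], [0.367, -0.93, -0.002], [0.001, 0.002, -1.0]]
wrist_force: [0.6, -0.8, -0.4]
width: 0.45
grip_force: 0.0
```

Call:
jog_arm(
  increments=[
    {"travel": [0, 0, 0.035], "yaw": 0, "grip": 0.45},
    {"travel": [0, 0, 0.035], "yaw": 0, "grip": 0.45},
    {"travel": [0, 0, 0.035], "yaw": 0, "grip": 0.45},
    {"travel": [0, 0, 0.03], "yaw": 0, "grip": 0.45},
    {"travel": [0, 0, 0.015], "yaw": 0, "grip": 0.45},
  ],
)

```text
clock: 25.45
tcp_pos: [0.4679, -0.3748, 0.0544]
eef_rot: [[0.931, 0.366, -0.003], [0.366, -0.931, 0.004], [-0.002, -0.005, -1.0]]
wrist_force: [1.2, 0.0, -0.5]
width: 0.448
grip_force: 0.0
```

Call:
jog_arm(
  increments=[
    {"travel": [0, 0, 0.015], "yaw": 0, "grip": 0.45},
    {"travel": [0, 0, 0], "yaw": 0, "grip": 0.45},
    {"travel": [0, 0, 0], "yaw": 0, "grip": 0.45},
    {"travel": [0, 0, 0], "yaw": 0, "grip": 0.45},
    {"travel": [0, 0, 0], "yaw": 0, "grip": 0.45},
  ],
)

```text
clock: 25.87
tcp_pos: [0.4693, -0.377, 0.0446]
eef_rot: [[0.931, 0.366, 0.001], [0.366, -0.931, -0.002], [0.001, 0.002, -1.0]]
wrist_force: [0.3, -0.7, -0.5]
width: 0.45
grip_force: 0.0
```

Run:
```python
from lens import *
snap("w15")
print(tool((.4692,-.3761,.003)).round(4))
f=np.load("w15.npy",allow_pickle=True).item();g=f["color"].max(2).astype(int)
for r in (150,180,200,215): print(r,g[r,190:330:4])
for y in (-.009,.009): print(proj(f,(.5483-.9308*.07-.3655*y,-.345-.3655*.07+.9308*y,.016)).round(1))
```

```text
25.9167 [ 0.4692 -0.3769  0.0444] 0.3751
tip [2301.9 2577.1] collar [1788.8 2326.4] cradle [-336.8 -360.5] closure [-160.8 -317. ] [ 0.0003 -0.0009  0.0414]
150 [172 168 164 164 164 164 162 162 160 159 165 166 165 163 163 166 143 133
 125 124 124 133 135 136 137 138 138 136 147 223 223 221 225 224 224]
180 [164 167 161 142 140 139 137 139 135 134 136 137 137 132 118 118 118 118
 118 119 119 120 119 135 135 137 138 138 135 136 135 136 139 136 138]
200 [136 134 133 134 135 134 135 133 130 136 138 137 133 131  72  41  42  41
  41  41  42  41  92 131 133 133 133 130 130 131 132 135 134 134 137]
215 [132 134 136 136 134 130 129 132 136 135 136 136 134 132  74  38  38  39
  40  39  39  38  95 130 131 134 134 137 135 131 133 137 139 137 134]
[278.6 196.7]
[244.6 196.8]
```

Call:
jog_arm(
  increments=[
    {"travel": [0, -0.0005, 0.015], "yaw": 0, "grip": 0.45},
    {"travel": [0, 0, 0.014], "yaw": 0, "grip": 0.4},
    {"travel": [0, 0, 0.009], "yaw": 0, "grip": 0.4},
    {"travel": [0, 0, 0.003], "yaw": 0, "grip": 0.4},
    {"travel": [0, 0, 0], "yaw": 0, "grip": 0.4},
  ],
  newtons=45,
)

```text
clock: 26.33
tcp_pos: [0.4685, -0.376, 0.002]
eef_rot: [[0.93, 0.366, -0.0], [0.366, -0.93, 0.0], [-0.0, -0.001, -1.0]]
wrist_force: [0.2, 0.1, -0.3]
width: 0.403
grip_force: 0.0
```

Call:
jog_arm(
  increments=[
    {"travel": [0, 0, 0], "yaw": 0, "grip": 0.4},
    {"travel": [0, 0, 0], "yaw": 0, "grip": 0.4},
    {"travel": [0, 0, 0], "yaw": 0, "grip": 0.4},
  ],
)

```text
clock: 26.58
tcp_pos: [0.4688, -0.3764, 0.0029]
eef_rot: [[0.93, 0.366, 0.001], [0.366, -0.93, -0.001], [0.0, 0.001, -1.0]]
wrist_force: [0.5, -1.1, -0.2]
width: 0.399
grip_force: 0.0
```

Call:
jog_arm(
  increments=[
    {"travel": [0, 0, 0], "yaw": 0, "grip": 0.32},
    {"travel": [0, 0, 0], "yaw": 0, "grip": 0.26},
    {"travel": [0, 0, 0], "yaw": 0, "grip": 0.22},
    {"travel": [0, 0, 0], "yaw": 0, "grip": 0.2},
    {"travel": [0, 0, 0], "yaw": 0, "grip": 0.15},
  ],
  newtons=45,
)

```text
clock: 27.0
tcp_pos: [0.4686, -0.3763, 0.0023]
eef_rot: [[0.93, 0.366, 0.0], [0.366, -0.93, -0.0], [0.0, 0.0, -1.0]]
wrist_force: [1.0, -0.2, 1.3]
width: 0.201
grip_force: 45.0
```

Call:
jog_arm(
  increments=[
    {"travel": [0, 0, 0], "yaw": 0, "grip": 0.1},
    {"travel": [0, 0, 0], "yaw": 0, "grip": 0.1},
    {"travel": [0, 0, 0], "yaw": 0, "grip": 0.1},
    {"travel": [0, 0, 0], "yaw": 0, "grip": 0.1},
    {"travel": [0, 0, 0], "yaw": 0, "grip": 0.1},
  ],
)

```text
clock: 27.42
tcp_pos: [0.4686, -0.3763, 0.0023]
eef_rot: [[0.93, 0.366, 0.0], [0.366, -0.93, -0.0], [0.0, 0.0, -1.0]]
wrist_force: [0.2, -0.2, 0.9]
width: 0.201
grip_force: 45.0
```

Call:
jog_arm(
  increments=[
    {"travel": [0, 0, -0.01], "yaw": 0, "grip": 0.1},
    {"travel": [0, 0, -0.02], "yaw": 0, "grip": 0.1},
    {"travel": [0, 0, -0.02], "yaw": 0, "grip": 0.1},
    {"travel": [0, 0, 0], "yaw": 0, "grip": 0.1},
    {"travel": [0, 0, 0], "yaw": 0, "grip": 0.1},
  ],
)

```text
clock: 27.83
tcp_pos: [0.4687, -0.3763, 0.0529]
eef_rot: [[0.93, 0.366, 0.001], [0.366, -0.93, -0.001], [0.0, 0.001, -1.0]]
wrist_force: [-0.4, -0.2, -0.6]
width: 0.202
grip_force: 45.0
```

Run:
```python
from h import *
s=readout.state();print(s["clock"],s["tcp_pos"].round(4),s["width"],s["grip_force"],s["wrist_force"].round(1),s["torque"].round(2))
f=grab("wrist","w16");np.save("w16.npy",f,allow_pickle=True);g=f["color"].max(2).astype(int)
R=s["eef_rot"];L=s["tcp_pos"]+R@[.0855,0,-.005]
print("expect lens centre px",proj(f,L).round(1),"near rim edge",proj(f,s["tcp_pos"]+R@[.0855-.0425,0,-.005]).round(1),"far",proj(f,s["tcp_pos"]+R@[.0855+.0425,0,-.012]).round(1))
for r in range(0,200,4): 
    d=np.where(g[r]<75)[0];print(r,(d.min(),d.max(),len(d)) if len(d) else None,end="; ")
```

```text
27.8333 [ 0.4687 -0.3763  0.0529] 0.2021752543090277 44.99825477600098 [-0.4 -0.2 -0.6] [-0.    0.01 -0.01]
expect lens centre px [263.3  44.8] near rim edge [263.4 155.3] far [263.3 -97.3]
0 (np.int64(158), np.int64(357), 22); 4 (np.int64(157), np.int64(358), 22); 8 (np.int64(155), np.int64(360), 22); 12 (np.int64(155), np.int64(361), 21); 16 (np.int64(155), np.int64(361), 19); 20 (np.int64(154), np.int64(362), 19); 24 (np.int64(154), np.int64(362), 19); 28 (np.int64(154), np.int64(362), 17); 32 (np.int64(154), np.int64(363), 17); 36 (np.int64(155), np.int64(363), 10); 40 (np.int64(163), np.int64(363), 7); 44 (np.int64(163), np.int64(363), 7); 48 (np.int64(164), np.int64(362), 5); 52 (np.int64(164), np.int64(362), 7); 56 (np.int64(165), np.int64(361), 5); 60 (np.int64(166), np.int64(361), 5); 64 (np.int64(166), np.int64(360), 5); 68 (np.int64(167), np.int64(359), 5); 72 (np.int64(169), np.int64(358), 4); 76 (np.int64(171), np.int64(356), 3); 80 (np.int64(172), np.int64(354), 3); 84 (np.int64(174), np.int64(353), 3); 88 (np.int64(175), np.int64(351), 3); 92 (np.int64(178), np.int64(178), 1); 96 (np.int64(180), np.int64(180), 1); 100 None; 104 None; 108 (np.int64(188), np.int64(188), 1); 112 None; 116 None; 120 None; 124 None; 128 (np.int64(208), np.int64(319), 2); 132 (np.int64(197), np.int64(314), 20); 136 (np.int64(201), np.int64(317), 37); 140 (np.int64(207), np.int64(318), 50); 144 (np.int64(214), np.int64(312), 69); 148 (np.int64(222), np.int64(304), 83); 152 (np.int64(233), np.int64(294), 62); 156 (np.int64(248), np.int64(280), 33); 160 None; 164 None; 168 None; 172 None; 176 None; 180 None; 184 None; 188 None; 192 None; 196 None;
```

Run:
```python
from h import *
from scipy.optimize import least_squares
f=np.load("w16.npy",allow_pickle=True).item();g=cv2.GaussianBlur(f["color"].max(2),(3,3),0).astype(int)
for r in (20,60,100,140): print(r,"L",g[r,140:216:3],"R",g[r,310:386:3])
print("col258",g[120:230:3,258])
```

```text
20 L [239 239 239 237 147  72  71  71  69  52 123 159 192 236 239 239 238 237
 236 227 215 215 215 216 216 213] R [206 206 206 205 211 229 230 231 232 231 231 233 238 229 169 158  93  67
  79  79  79  88 208 238 236 235]
60 L [239 239 239 239 201  85  80  80  78  67 139 170 230 237 237 226 218 220
 220 218 213 207 207 207 207 206] R [207 208 206 206 206 206 207 207 207 219 231 231 233 232 201 160 102  74
  84  84  84 121 232 238 237 236]
100 L [234 234 234 235 236 236 235 238 237 170  89  86  86  85  79 114 169 212
 218 218 219 218 217 212 206 206] R [207 206 207 208 208 207 220 233 232 204 152  88  83  86  85  85 102 207
 238 239 239 239 239 239 239 240]
140 L [238 239 239 237 236 236 235 233 235 239 237 234 234 234 233 218 206 176
 169 166 157 127  88  66  63  63] R [ 61  61  66  89 141 197 221 221 221 220 218 217 218 222 224 224 222 224
 227 226 225 223 223 222 224 226]
col258 [207 207 208 208 208 207 205 185 115  59  56  54  60 115 123 123 122 122
 121 121 121 120 119 119 118  95 101 116 116 115 115 104  48  38  36  36
  35]
```

The handle is gripped (17.7 mm opening, 45 N). Rim edges at columns 153 and 375, widest near row 40, match a level lens centred on the tool axis. Moving over the label from the -y side, slowly.

Call:
jog_arm(
  increments=[
    {"travel": [0, 0, -0.015], "yaw": 0, "grip": 0.1},
    {"travel": [0, 0, -0.025], "yaw": 0, "grip": 0.1},
    {"travel": [0, 0, -0.025], "yaw": 0, "grip": 0.1},
    {"travel": [0, 0, -0.025], "yaw": 0, "grip": 0.1},
    {"travel": [0, 0, -0.02], "yaw": 0.03, "grip": 0.1},
  ],
)

```text
clock: 28.3
tcp_pos: [0.4683, -0.3759, 0.1626]
eef_rot: [[0.941, 0.338, -0.001], [0.338, -0.941, 0.001], [-0.0, -0.001, -1.0]]
wrist_force: [0.6, -0.1, -0.2]
width: 0.2
grip_force: 45.0
```

Call:
jog_arm(
  increments=[
    {"travel": [0, 0, 0], "yaw": 0.05, "grip": 0.1},
    {"travel": [0, 0, 0], "yaw": 0.06, "grip": 0.1},
    {"travel": [0, 0, 0], "yaw": 0.051, "grip": 0.1},
    {"travel": [0.003, -0.008, 0], "yaw": 0, "grip": 0.1},
    {"travel": [0.006, -0.016, 0], "yaw": 0, "grip": 0.1},
  ],
)

```text
clock: 28.72
tcp_pos: [0.4724, -0.351, 0.1607]
eef_rot: [[0.983, 0.183, -0.002], [0.183, -0.983, 0.001], [-0.001, -0.002, -1.0]]
wrist_force: [0.1, 0.7, -1.9]
width: 0.198
grip_force: 45.0
```

Call:
jog_arm(
  increments=[
    {"travel": [0.007, -0.02, 0], "yaw": 0, "grip": 0.1},
    {"travel": [0.007, -0.02, 0], "yaw": 0, "grip": 0.1},
    {"travel": [0.007, -0.02, 0], "yaw": 0, "grip": 0.1},
    {"travel": [0.007, -0.02, 0], "yaw": 0, "grip": 0.1},
    {"travel": [0.007, -0.02, 0], "yaw": 0, "grip": 0.1},
  ],
)

```text
clock: 29.13
tcp_pos: [0.4888, -0.2443, 0.1611]
eef_rot: [[0.983, 0.185, -0.002], [0.185, -0.983, 0.001], [-0.001, -0.002, -1.0]]
wrist_force: [0.4, -0.3, -0.6]
width: 0.199
grip_force: 45.0
```

Call:
jog_arm(
  increments=[
    {"travel": [0.006, -0.018, 0], "yaw": 0, "grip": 0.1},
    {"travel": [0.005, -0.014, 0], "yaw": 0, "grip": 0.1},
    {"travel": [0.004, -0.01, 0], "yaw": 0, "grip": 0.1},
    {"travel": [0.002, -0.006, 0], "yaw": 0, "grip": 0.1},
    {"travel": [0, 0, 0], "yaw": 0, "grip": 0.1},
  ],
)

```text
clock: 29.55
tcp_pos: [0.497, -0.1948, 0.1618]
eef_rot: [[0.983, 0.185, -0.001], [0.185, -0.983, 0.001], [-0.001, -0.001, -1.0]]
wrist_force: [0.3, -0.0, -0.9]
width: 0.197
grip_force: 45.0
```

Call:
jog_arm(
  increments=[
    {"travel": [0, 0, 0], "yaw": 0, "grip": 0.1},
    {"travel": [0, 0, 0], "yaw": 0, "grip": 0.1},
    {"travel": [0, 0, 0], "yaw": 0, "grip": 0.1},
  ],
)

```text
clock: 29.8
tcp_pos: [0.4969, -0.1966, 0.1621]
eef_rot: [[0.983, 0.182, -0.0], [0.182, -0.983, -0.0], [-0.0, 0.0, -1.0]]
wrist_force: [-0.0, 0.1, -1.4]
width: 0.198
grip_force: 45.0
```

Run:
```python
from st import *
g=snap("w17");print();print(tool((.5053,-.1502,.1628)).round(4),readout.state()["wrist_force"].round(1),readout.state()["width"])
```

```text
29.85 [ 0.4969 -0.1965  0.1621] 0.1834
tip [ 126.5 -227.5] collar [ 115.2 -364.7] cradle [201.  45.] closure [272.7  44.9] 
[ 0.0167 -0.044  -0.0007] [-0.7 -0.6 -1.3] 0.19727415962041478
```

Call:
jog_arm(
  increments=[
    {"travel": [0.003, -0.008, -0.0007], "yaw": 0, "grip": 0.1},
    {"travel": [0.004, -0.011, 0], "yaw": 0, "grip": 0.1},
    {"travel": [0.004, -0.011, 0], "yaw": 0, "grip": 0.1},
    {"travel": [0.0037, -0.009, 0], "yaw": 0, "grip": 0.1},
    {"travel": [0.002, -0.005, 0], "yaw": 0, "grip": 0.1},
  ],
)

```text
clock: 30.27
tcp_pos: [0.5057, -0.1477, 0.163]
eef_rot: [[0.983, 0.185, 0.0], [0.185, -0.983, 0.0], [0.0, -0.0, -1.0]]
wrist_force: [0.6, -0.7, -2.0]
width: 0.202
grip_force: 45.0
```

Call:
jog_arm(
  increments=[
    {"travel": [0, 0, 0], "yaw": 0, "grip": 0.1},
    {"travel": [0, 0, 0], "yaw": 0, "grip": 0.1},
    {"travel": [0, 0, 0], "yaw": 0, "grip": 0.1},
    {"travel": [0, 0, 0], "yaw": 0, "grip": 0.1},
    {"travel": [0, 0, 0], "yaw": 0, "grip": 0.1},
  ],
)

```text
clock: 30.68
tcp_pos: [0.5053, -0.1499, 0.1629]
eef_rot: [[0.983, 0.183, 0.0], [0.183, -0.983, -0.0], [0.0, 0.0, -1.0]]
wrist_force: [0.4, 0.4, -1.0]
width: 0.198
grip_force: 45.0
```

Run:
```python
from st import *
g=snap("w18");print();s=readout.state();print(tool((.5053,-.1502,.1628)).round(4),s["wrist_force"].round(1),s["torque"].round(2),s["joint_vel"].round(3))
# lens in the wrist view: rim outer edge against the bright bench before (w16) and here
L=s["tcp_pos"]+s["eef_rot"]@[.0855,0,-.0057];print("lens",L.round(4),"px",proj(g,L).round(1))
for n in ("w16","w18"):
    im=np.load(n+".npy",allow_pickle=True).item()["color"].max(2).astype(int);im=cv2.GaussianBlur(im.astype(np.uint8),(3,3),0).astype(int)
    print(n,"bottom",im[145:172,262][::2],"L20",im[20,140:165:2],"R20",im[20,365:390:2])
# side view: collar, pointer and lens
f=grab("side","s18");a=cv2.imread("pics/side0.png").max(2).astype(int);b=f["color"].max(2).astype(int)
print("side tip/lens px",proj(f,W(.066,0,.1685)).round(1),[proj(f,L+s["eef_rot"]@v).round(1) for v in ([.0425,0,0],[-.0425,0,0],[0,.0425,0],[0,-.0425,0])])
print(b[146:176,202:250])
```

```text
30.7333 [ 0.5053 -0.1499  0.1629] 0.1837
tip [ 263.3 -161.9] collar [ 263.2 -287.3] cradle [263.3  70. ] closure [333.6  69.9] 
[-0.0001  0.0003  0.0001] [-0.1  0.1 -0.8] [-0.02  0.04 -0.01] [ 0.002  0.001 -0.001  0.    -0.     0.003]
lens [ 0.5894 -0.1343  0.1686] px [263.   44.5]
w16 bottom [ 83  57  56  55  54  55  77 115 124 124 123 123 123 122] L20 [239 239 239 239 238 228 147  76  71  71  71  72  69] R20 [ 79  79  79  79  88 163 230 238 237 236 235 235 236]
w18 bottom [ 86  71  73  72  72  74 127 206 221 220 216 203 195 160] L20 [235 236 238 238 238 228 149  76  70  70  70  70  67] R20 [ 74  74  74  75  83 153 225 235 234 234 235 236 236]
side tip/lens px [219.2 155. ] [array([225.8, 154.4]), array([249.9, 152.3]), array([236.5, 148.1]), array([239.4, 159. ])]
[[ 85  83  81 ... 203 204 201]
 [ 85  83  81 ... 175 198 203]
 [ 84  83  82 ...  99 150 196]
 ...
 [195 194 193 ... 200 200 200]
 [198 197 194 ... 201 200 200]
 [200 198 196 ... 201 202 200]]
```

Run:
```python
from st import *
a=cv2.imread("pics/side0.png").max(2).astype(int);b=cv2.imread("pics/s18.png").max(2).astype(int)
print("collar/post/pointer diff",np.abs(a-b)[150:190,204:219].mean().round(1),"pointer col217",a[152:160,217],b[152:160,217])
for r in range(142,168,2): print(r,b[r,216:262:2])
g=np.load("w18.npy",allow_pickle=True).item();h=cv2.cvtColor(g["color"],cv2.COLOR_RGB2HSV)
for m,st,c in comps((h[...,0]>120)&(h[...,0]<155)&(h[...,1]>60)&(h[...,2]>30),30): print("purple",st,c.round(1))
```

```text
collar/post/pointer diff 7.6 pointer col217 [187 187 169 118 143 189 197 159] [198 199 185 133 156 201 208 169]
142 [198 197 196 197 199 199 199 199 200 199 198 200 202 202 203 205 205 201
 203 208 119  14  26]
144 [195 197 197 196 196 197 199 199 198 200 201 201 202 202 204 204 205 202
 203 205 117  16  30]
146 [194 195 197 199 196 197 198 199 200 197 195 171 172 175 203 204 204 201
 202 202 129  26  21]
148 [197 197 199 201 198 198 198 192 118  65  41  61  62  47  42  90 150 203
 199 178 177 175  12]
150 [199 199 197 197 197 200 146  39 103 115 128 131 142 132 128 108  46 147
 178 143  75  36  13]
152 [200 199 200 200 202 200  40 118 159 191 195 201 202 202 197 188 137  33
  74  69  69  13  11]
154 [182 174 210 210 210 206  36 198 214 210 203 203 202 203 204 198  69  34
 152 169  82  98  71]
156 [130 185 205 199 198 195  27  58 127 157 178 173 151 148 121  37   5  92
 199 199 191 197 200]
158 [205 203 197 197 197 199 136  12   6  20  27  26  17  16   4  24 108 202
 201 200 197 199 198]
160 [191 146 196 198 198 198 199 171  94  28  26  57  55  72 111 183 200 200
 200 200 198 197 200]
162 [216 122 101 125 132 132 126 114  87 100 178 204 202 202 202 201 201 200
 202 199 201 203 201]
164 [178 138 171 101 102 102 103 121 178 198 202 200 199 202 202 200 200 199
 199 199 200 200 201]
166 [ 98 140 196 195 195 198 199 198 199 200 200 198 201 201 201 198 200 200
 197 199 199 196 195]
```

Lens outline in the side view (columns 227–251, rows 147–161) matches the predicted level pose. The pointer hasn't moved, and the arm is still. Handing in.

```bash
python3 -c "
from rig import ctrl
print(ctrl.sign_off())"
```

```text
the job is handed in; nothing more can be done
None
```

The job is handed in at about 31 s: the long tube lies in the stand's rests with its label centred to about 1 mm, and the lens is held still and level over it at the measured pointer height (0.1685 m); on the first placing attempt the gripper body touched the pointer's collar clamp at about 6 N, so I backed off and placed from the other side, and the side view shows the pointer unmoved.

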